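# Put the shoe brush away bristles up

## Task

Turn the shoe brush over and set it, without dropping it, into the shallow pocket of the open kit drawer, lying flat on its wooden back with the bristles facing up. Then push the drawer fully home, and leave everything else where it stands.

Things in the scene. Friction and masses are not known exactly. Their poses are not given: they have to be found in the camera images.
- brush: Shoe brush, a block 96 (x) by 46 (y) by 42 (z) mm, 110 g: wooden back 20 thick, stiff bristles 22 long, flush with the back on all sides, so it can stand on an end; bristles may be gripped like the wood. Origin: centre of the bristle-tip face; +z points from the tips out through the wooden back (outer face at z = +42). Starts on the tray, bristles down, +z up.
- pocket (a point): Centre of the pocket's floor in the drawer, 16 mm above the table. x: into the kit unit, y: left seen from the robot. Inside 54 (x) by 104 (y); walls 5 thick, 9 high, so a brush in it stands 33 out. The drawer's front panel (inner face 62 in front, top 48 above this floor) and side walls (24 high) surround it; a fixed tin (48 across, 19 high) lies 117 to its right.
- drawer_front (a point): Middle of the outer face of the drawer's flat grey front panel, 36 mm above the table; panel 256 wide, 12 thick, from 8 to 64 above the table, no handle. Its x axis is the direction to push the drawer home.
- drawer (a joint): How far the drawer is open, in m: 0 = fully home against its stop, 0.22 = open limit. It slides with 2.5 N friction towards the robot to open.
- kit_front (a point): White pull-out kit unit, fixed, 260 x 260 mm, 82 high; the drawer slides out of its face that looks at the robot. This point: middle of its top front edge, 82 above the table; x: the direction in which the drawer closes. Inner height 74: a brush lying in the pocket (top 58 above the table) passes under its top.
- tray: Black ribbed plastic drip tray, fixed, 340 (its x) x 300 (its y), rim 12 high, rib tops (where things rest) 6 above the table. Origin: centre of its underside. Lengths in mm.
- tub: Bystander: flip-top grey tub, 89 x 69 x 76 high (mm), origin at its underside's centre.
- shaker: Bystander: stainless steel shaker, 70 across, 150 high (mm), origin at its underside's centre.
- spray: Bystander: closed spray bottle, 70 across, 205 high (mm), origin at its underside's centre.
- spatula: Bystander: blue silicone spatula 220 long, lying flat on the tray behind the brush (mm), 12 high; origin on its underside, 105 from the blade end, x along it towards the blade.
- tin: Bystander: flat closed polish tin, 66 across, 24 high, on the table between tray and kit unit (mm), origin at its underside's centre.
- can: Bystander: grey can, 66 across, 130 high, standing off to the robot's right (mm), origin at its underside's centre.
Mind the look-alikes: they are no part of the job. What is shaped like the brush but pink or white is not meant.

How it is judged (in metres and radians):
On the way, in this order (a step that is already met when the one before it is completed fails the run):
1. with the drawer still open by more than 100 mm, the brush lies let go in its pocket, bristles up (angle between brush's own z axis and vertical above 2.97 rad and horizontal distance between brush and pocket below 0.01 m and z of brush in the frame of pocket between 0.039 and 0.0455 m and angle between the x axis of brush and the y axis of pocket, either way round below 0.15 rad and contact force between the fingers and brush below 0.1 N and value of joint drawer above 0.1 m), for 0.2 s.
2. the drawer is fully home (within 4 mm) (value of joint drawer below 0.004 m), for 0.2 s.
At the end, for the whole second after the job is handed in: Brush released, at rest in the pocket on its wooden back, bristles up: within 10 degrees of flat, centre within 10 mm of the pocket's, turned at most 0.15 rad from it, bristle tips 39 to 45.5 mm above its floor; drawer within 4 mm of fully home; bystanders not moved over 30 mm (angle between brush's own z axis and vertical above 2.97 rad and horizontal distance between brush and pocket below 0.01 m and z of brush in the frame of pocket between 0.039 and 0.0455 m and angle between the x axis of brush and the y axis of pocket, either way round below 0.15 rad and contact force between the fingers and brush below 0.1 N and value of joint drawer below 0.004 m and linear speed of brush below 0.02 m/s); the robot touches nothing.
It fails at once if the brush is dropped (moves faster than 0.7 m/s with no finger touching it) (linear speed of brush above 0.7 m/s and contact force between the fingers and brush below 0.01 N).
It fails at once if another thing (tub, shaker, spray bottle, spatula, tin or can) is moved more than 30 mm (distance of any of tub, shaker, spray, spatula, tin, can from where it was at the start of the episode above 0.03 m).
It also fails if it takes over 72 s, if anything falls off the work surface, if the arm or the gripper's body presses on something with over 40 N, if the wrist force passes 120 N, or if a joint passes its speed limit or range.

## Robot

A 6-joint arm with a two-finger parallel gripper is mounted at the origin on the work surface. World frame = base frame: x ahead of the robot, y to its left, z up, the work surface at z = 0. Lengths are in mm, angles in rad, forces in N, time in s.
With the tool pointing down it reaches from about 400 to 925 mm from the base axis. Payload 12.5 kg.
Tool frame: the origin (TCP) lies at the very end of the fingers, on their centre line; the grasp point (between the pads) lies behind it (env.grip_depth is the z of the grasp point in the tool frame, in mm); z points along the fingers, y is the line along which they close (so a half turn about z gives the same grasp; the last joint's range is limited). The gripper opens to 95 mm and grips with 3 to 60 N. Pads are 20 mm wide; open, the fingers measure 119 mm over their backs; the gripper's body (75 mm by 180 mm) begins 59 mm behind the grasp point.
Start: joints at [-1.275, 0.491, 1.559, -0, 1.092, -0.106], TCP at [244.446, -575.233, 214.661] pointing down, gripper open.
Joint ranges: [-3.1, 3.1], [-0.84, 2.19], [0.05, 2.79], [-1.13, 4.28], [0.06, 2.93], [-2.69, 2.69]. Speed limits (rad/s): [2.22, 2.22, 2.79, 3.14, 3.14, 3.14].

## Interface

Orientations are given as [roll, pitch, yaw] about the fixed x, y, z axes, in that order (R = Rz(yaw) Ry(pitch) Rx(roll)).
In Python, from cell import env, optics gives the robot as it stands.
- The arm moves only by the tool step_arm, never from a script. Its argument "moves" is a list of rows, each an object of numbers: "tx", "ty", "tz": the shift along the tool's x, y, z in mm; "roll": the turn about the tool's z in rad. In form: [{"tx": .., "ty": .., "tz": .., "roll": ..}, ...]. A call has 1 to 12 rows; each row is the pose to reach, as a shift and turn from the pose commanded when the call began, along the tool's axes at that moment; what a row does not reach only later rows make up. A row lasts 1/12 s, in which the tool goes at most 41.7 mm and 7.16 degrees, less where a joint would pass 70% of its speed; a pose out of reach is approached as far as the arm can. A call with a gripper value outside its range is refused whole. "grip" is the finger opening in mm, from 0 to 95.1, set as the call begins (left out, the last holds). The fingers move at their own pace and stop on an object; the grip force is fixed at half the most. Time passes only in rows, so rows that repeat a pose let the fingers close. It gives the time, the measured TCP pose, the force, the opening and the grip force at its end, in the units of the state.
- env.state(): the state, without advancing time (a new reading comes with each control period).
- optics.read_camera(name): name is "scene" or "top" or "wrist"; returns a dict with "pixels" (420x560x3 uint8, blue, green, red), "mtx" (3x3 intrinsics, pixels), "view" (4x4, takes a point from world to camera coordinates). Camera axes: x right, y down, z forward; pixel columns grow to the right and rows downward; lengths in mm; the calibration is good to about 2 mm. A picture is of the moment at which its call begins. There is no depth.
- env.job_done(): hands the job in; it is judged then, once.
The state is a dict: "t": time; "joints": joint angles; "qvel": joint speeds; "tau": joint torques, N m; "eef_pos": TCP position; "tcp_rot": TCP orientation; "ft_force": force on the tool from outside, world axes, zero at the start; "moment": the same for the moment, N m; "opening": opening from 0.0 (shut) to 1.0 (fully open); "grip_force": force on a finger pad.
Only numpy, scipy, OpenCV 4.12 (cv2) and the standard library are available. Lean on these libraries where they do the work, as an engineer would, in place of code of your own. Each camera call takes 0.05 s, during which the arm holds its last target. There are 200 camera calls.

## Working session

There is one attempt and no reset: what is moved stays moved. The work goes in short steps, Python scripts to look and compute and a tool call to move; the robot and the scene stay as the last step left them, time stands still between calls to the robot, and variables do not carry over. Pictures are saved under pics/ and viewed, at most 10 in all, crops included, and the job is handed in when it is done.

Besides the shell and the picture viewer there is one more tool, called after "Call:" by a JSON object that holds its "op" and its "data", one argument or row to a line. step_arm: Moves the arm, as the interface text tells. Its arguments: {"type":"object","properties":{"moves":{"type":"array"},"grip":{"type":"number"}},"required":["moves"]}

```bash
ls; mkdir -p pics
python3 - <<'E'
from cell import env, optics
import cv2,numpy as np
print(env.state(), env.grip_depth)
for n in ("scene","top"):
    d=optics.read_camera(n); cv2.imwrite(f"pics/{n}0.png",d["pixels"]); np.savez(f"pics/{n}0.npz",**d); print(n,d["mtx"].round(1).tolist(),d["view"].round(3).tolist())
E
```

```text
pics
{'t': 0.0, 'joints': array([-1.27459156e+00,  4.91558920e-01,  1.55946869e+00, -1.84973071e-05,
        1.09170795e+00, -1.05559002e-01]), 'qvel': array([ 0.00026742,  0.00073679, -0.00107515, -0.00083552, -0.00093892,
       -0.00066285]), 'tau': array([-4.42882301e-03, -6.12650156e+01, -2.58178657e+01,  6.90731546e-02,
        4.82100318e-02, -6.52567860e-05]), 'eef_pos': array([ 244.36657479, -574.96933957,  214.05552454]), 'tcp_rot': array([-3.14045438e+00, -1.04106615e-04,  4.01772248e-01]), 'ft_force': array([0.41451546, 0.56838335, 0.73637656]), 'moment': array([-0.01195207,  0.00295911,  0.02410809]), 'grip_force': 0.0, 'opening': 0.9986086446645925} -18.8
scene [[488.1, 0.0, 283.3], [0.0, 488.1, 209.7], [0.0, 0.0, 1.0]] [[0.794, 0.608, 0.009, -384.633], [0.392, -0.501, -0.771, -150.171], [-0.464, 0.616, -0.636, 1901.557], [0.0, 0.0, 0.0, 1.0]]
top [[389.7, 0.0, 284.5], [0.0, 389.7, 210.5], [0.0, 0.0, 1.0]] [[0.009, -1.0, 0.02, -45.08], [-0.996, -0.011, -0.093, 492.994], [0.093, -0.019, -0.995, 1468.422], [0.0, 0.0, 0.0, 1.0]]
```

View pics/scene0.png

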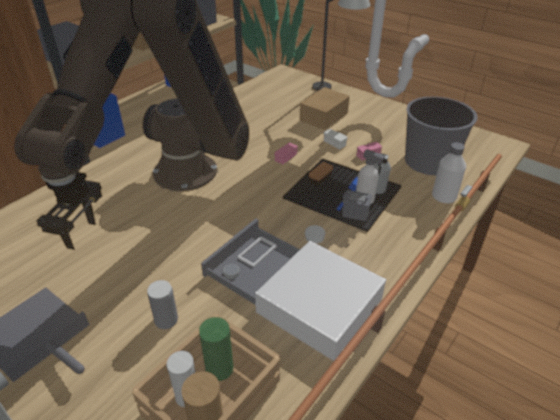

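View pics/top0.png

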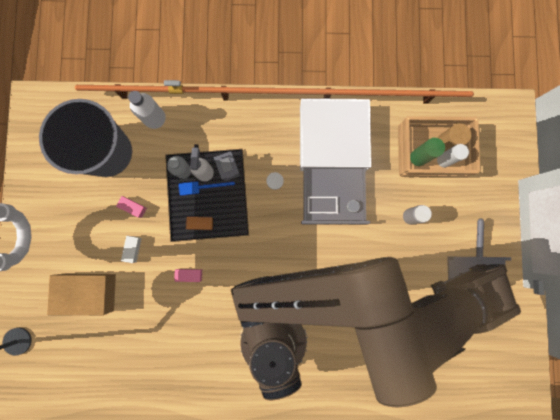

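The scene view shows the brown brush at about (320,172), and the top view shows it at (199,223). The drawer is open in front of the white kit, with its pocket near (323,205) in the top view. The tool can't tilt, so I plan to pivot the brush in the grip against the kit's top edge. I'll enlarge the top view to measure.

```bash
cat > h.py <<'E'
import numpy as np,cv2
from cell import env,optics
def shot(n,tag):
    d=optics.read_camera(n); np.savez(f"pics/{tag}.npz",**d); return d
def load(tag): return dict(np.load(f"pics/{tag}.npz"))
def back(d,u,v,z):
    R,t=d["view"][:3,:3],d["view"][:3,3]
    r=R.T@np.linalg.inv(d["mtx"])@[u,v,1]; c=-R.T@t
    return (c+r*(z-c[2])/r[2]).round(1)
def proj(d,P):
    P=np.atleast_2d(P).astype(float); q=(d["view"][:3,:3]@P.T).T+d["view"][:3,3]; q=(d["mtx"]@q.T).T
    return (q[:,:2]/q[:,2:]).round(1)
def crop(d,u0,v0,w,h,s,name):
    cv2.imwrite(f"pics/{name}.png",cv2.resize(d["pixels"][v0:v0+h,u0:u0+w],None,fx=s,fy=s,interpolation=cv2.INTER_CUBIC))
E
python3 -c "
from h import *
crop(load('top0'),160,90,220,160,3.6,'c1')"
```

```text
(no output)
```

View pics/c1.png

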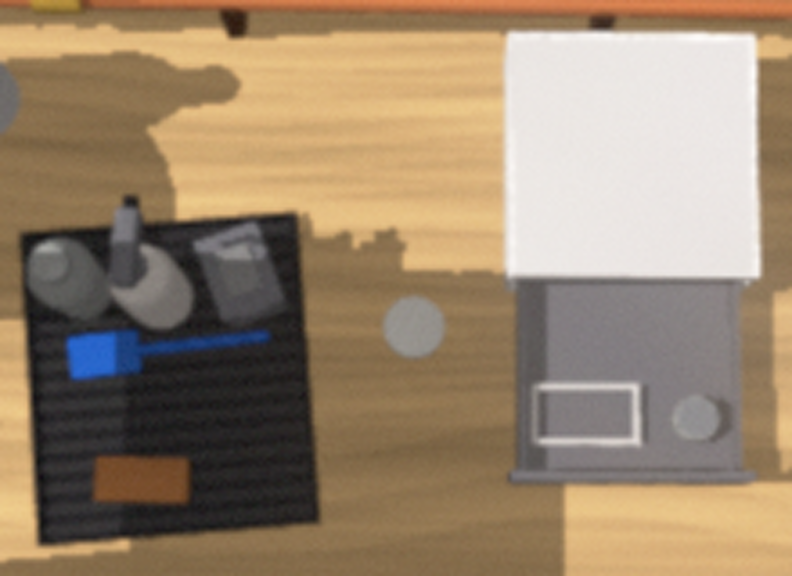

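In the crop, the brush corners are about (93,457), (189,460), (189,503) and (93,501). The kit top front edge runs from (507,278) to (760,277), and the pocket's outer rim spans (532,383) to (641,446). The fixed tin is at (697,417), the panel's outer edge is at y≈482, and the tin is at (413,327).

Run:
```python
from h import *
d=load('top0')
def b(x,y,z): return back(d,160+(x+.5)/3.6-.5,90+(y+.5)/3.6-.5,z)
for n,p,z in [("brush",[(93,457),(189,459),(189,503),(93,501)],48),("kit",[(507,278),(760,277),(757,33),(507,33)],82),("pocket",[(532,383),(641,383),(641,446),(532,446)],25),("panel",[(510,482),(753,482)],64),("tinfix",[(697,417)],35),("tin",[(413,327)],24),("tray",[(40,545),(319,521),(297,213),(22,233)],12),("can",[],0)]:
    P=[b(*q,z) for q in p]; print(n,[q[:2].tolist() for q in P],np.mean(P,0) if P else '')
print(back(d,422,214,130))
```

```text
brush [[464.2, 330.5], [463.2, 231.0], [417.4, 229.8], [418.5, 329.0]] [440.825 280.075  48.   ]
kit [[651.6, -97.1], [656.1, -359.7], [917.4, -359.6], [912.9, -95.7]] [ 784.5   -228.025   82.   ]
pocket [[550.1, -127.8], [551.5, -244.5], [483.8, -244.3], [482.6, -128.1]] [ 517.    -186.175   25.   ]
panel [[441.7, -102.4], [444.3, -354.3]] [ 443.   -228.35   64.  ]
tinfix [[514.5, -302.3]] [ 514.5 -302.3   35. ]
tin [[609.1, -0.1]] [ 6.091e+02 -1.000e-01  2.400e+01]
tray [[373.0, 391.6], [401.2, 97.5], [734.8, 127.3], [708.6, 423.1]] [554.4   259.875  12.   ]
can [] 
[ 476.2 -530.2  130. ]
```

Call:
{"op": "step_arm", "data": {
  "moves": [
    {"tx": 382,"ty": -245,"tz": 0,"roll": -1.169},
    {"tx": 382,"ty": -245,"tz": 0,"roll": -1.169},
    {"tx": 382,"ty": -245,"tz": 0,"roll": -1.169},
    {"tx": 382,"ty": -245,"tz": 0,"roll": -1.169},
    {"tx": 382,"ty": -245,"tz": 0,"roll": -1.169},
    {"tx": 382,"ty": -245,"tz": 0,"roll": -1.169},
    {"tx": 382,"ty": -245,"tz": 0,"roll": -1.169},
    {"tx": 382,"ty": -245,"tz": 0,"roll": -1.169},
    {"tx": 382,"ty": -245,"tz": 0,"roll": -1.169},
    {"tx": 382,"ty": -245,"tz": 0,"roll": -1.169},
    {"tx": 382,"ty": -245,"tz": 0,"roll": -1.169},
    {"tx": 382,"ty": -245,"tz": 0,"roll": -1.169}
  ]
}}

```text
t: 1.1
eef_pos: [502.6, -195.7, 214.5]
tcp_rot: [3.141, -0.001, 1.575]
ft_force: [-0.0, 0.3, -0.7]
opening: 1.002
grip_force: 0.0
```

Run:
```python
from h import *
d=shot('wrist','w_pocket'); cv2.imwrite('pics/w_pocket.png',d['pixels']); print(d['view'].round(3).tolist(),d['mtx'][0,0])
```

```text
[[1.0, 0.004, -0.0, -501.707], [0.003, -0.956, 0.293, -223.196], [0.001, -0.293, -0.956, 333.546], [0.0, 0.0, 0.0, 1.0]] 295.56065188757646
```

Call:
{"op": "step_arm", "data": {
  "moves": [
    {"tx": 476,"ty": -62},
    {"tx": 476,"ty": -62},
    {"tx": 476,"ty": -62},
    {"tx": 476,"ty": -62},
    {"tx": 476,"ty": -62},
    {"tx": 476,"ty": -62},
    {"tx": 476,"ty": -62},
    {"tx": 476,"ty": -62},
    {"tx": 476,"ty": -62},
    {"tx": 476,"ty": -62},
    {"tx": 476,"ty": -62},
    {"tx": 476,"ty": -62}
  ]
}}

```text
validation failed for argument at $.mo...
```

Run:
```python
from h import *
d=shot('wrist','w_brush')
p=load('w_pocket'); print(env.state()['eef_pos'])
cv2.imwrite('pics/w2.png',cv2.resize(np.hstack([p['pixels'],d['pixels']]),(800,300),interpolation=cv2.INTER_AREA))
```

```text
[ 500.63016153 -199.13394784  214.33051147]
```

View pics/w2.png

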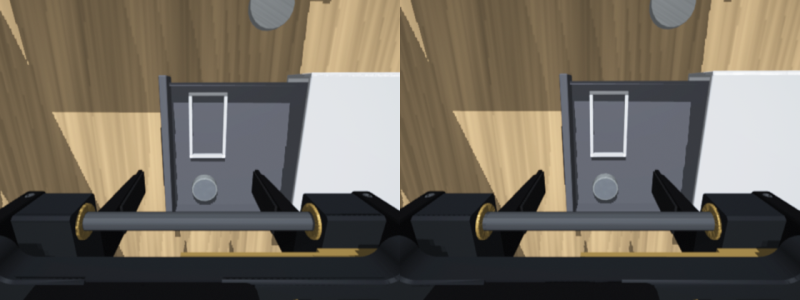

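The wrist view shows the pocket outline at about x 190–227, y 93–157 in the half-size picture, with the kit edge to the right at x≈300. The move call was refused because its rows lacked some fields, so I'll resend it with all four.

Call:
{"op": "step_arm", "data": {
  "moves": [
    {"tx": 480,"ty": -60,"tz": 0,"roll": 0},
    {"tx": 480,"ty": -60,"tz": 0,"roll": 0},
    {"tx": 480,"ty": -60,"tz": 0,"roll": 0},
    {"tx": 480,"ty": -60,"tz": 0,"roll": 0},
    {"tx": 480,"ty": -60,"tz": 0,"roll": 0},
    {"tx": 480,"ty": -60,"tz": 0,"roll": 0},
    {"tx": 480,"ty": -60,"tz": 0,"roll": 0},
    {"tx": 480,"ty": -60,"tz": 0,"roll": 0},
    {"tx": 480,"ty": -60,"tz": 0,"roll": 0},
    {"tx": 480,"ty": -60,"tz": 0,"roll": 0},
    {"tx": 480,"ty": -60,"tz": 0,"roll": 0},
    {"tx": 480,"ty": -60,"tz": 0,"roll": 0}
  ]
}}

```text
t: 2.2
eef_pos: [439.9, 281.6, 214.6]
tcp_rot: [3.141, -0.0, 1.57]
ft_force: [0.6, 0.1, 0.4]
opening: 1.003
grip_force: 0.0
```

Run:
```python
from h import *
d=shot('wrist','w_b'); print(env.state()['eef_pos'],env.state()['tcp_rot'])
p=load('w_brush')
a=cv2.resize(d['pixels'],(400,300),interpolation=cv2.INTER_AREA)
b=cv2.resize(p['pixels'][105:255,200:400],(400,300),interpolation=cv2.INTER_CUBIC)
cv2.imwrite('pics/w3.png',np.hstack([a,b]))
```

```text
[439.76615897 283.82880365 214.48225404] [ 3.14143112e+00 -1.02208383e-03  1.57162170e+00]
```

View pics/w3.png

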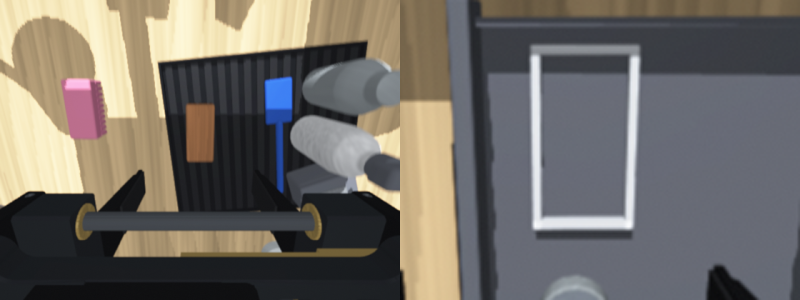

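The left panel shows the brush with corners at about (187,104), (214,104), (213,162) and (187,161) at half scale. The right panel shows the pocket rim with outer corners at about (131,46), (239,46), (234,229) and (133,229).

Run:
```python
from h import *
d=load('w_b')
P=np.array([back(d,u*1.4,v*1.4,48) for u,v in [(187.5,104),(214,104),(213,162),(187,161)]]);print(P[:,:2].tolist(),P.mean(0))
p=load('w_brush')
P=np.array([back(p,200+u/2,105+v/2,25) for u,v in [(131,46),(239,46),(234,229),(133,229)]]);print(P[:,:2].tolist(),P.mean(0))
# colour-based brush
h=cv2.cvtColor(d['pixels'],cv2.COLOR_BGR2HSV); m=np.zeros(h.shape[:2],np.uint8)
m[130:240,245:315]=cv2.inRange(h,(3,70,40),(20,255,255))[130:240,245:315]
r=cv2.minAreaRect(cv2.findNonZero(m)); c=cv2.boxPoints(r); print(c.tolist()); Q=np.array([back(d,*q,48) for q in c]);print(Q[:,:2].tolist(),Q.mean(0))
t=load('top0')
h=cv2.cvtColor(t['pixels'],cv2.COLOR_BGR2HSV); m=np.zeros(h.shape[:2],np.uint8)
m[212:236,178:222]=cv2.inRange(h,(3,70,40),(20,255,255))[212:236,178:222]
q=cv2.findNonZero(m).mean((0,1));print(back(t,*q,48))
```

```text
[[422.9, 332.3], [464.4, 332.3], [464.7, 235.2], [420.5, 237.1]] [443.125 284.225  48.   ]
[[486.7, -128.8], [550.1, -128.6], [552.0, -242.4], [487.0, -242.7]] [ 518.95  -185.625   25.   ]
[[260.0, 144.0], [300.0, 144.0], [300.0, 227.0], [260.0, 227.0]]
[[420.1, 334.1], [464.8, 334.0], [466.9, 235.0], [418.2, 235.0]] [442.5   284.525  48.   ]
[441.6 278.6  48. ]
```

Run:
```python
from h import *
for i in range(4):
    s=env.state(); print(s['eef_pos'].round(1),s['t'],s['qvel'].round(3)); optics.read_camera('wrist')
```

```text
[439.8 283.8 214.5] 2.25 [-0.084 -0.02   0.041 -0.014 -0.016 -0.118]
[440.  281.5 214.3] 2.3 [-0.066 -0.019  0.038 -0.015 -0.005 -0.061]
[440.2 279.9 214.2] 2.35 [-0.045 -0.012  0.02  -0.005 -0.001 -0.018]
[440.3 278.9 214.3] 2.4 [-0.028 -0.008  0.01  -0.001  0.001 -0.002]
```

Run:
```python
from h import *
for i in range(3): d=shot('wrist','w_b2')
s=env.state(); print(s['eef_pos'].round(1))
h=cv2.cvtColor(d['pixels'],cv2.COLOR_BGR2HSV); m=np.zeros(h.shape[:2],np.uint8)
m[130:240,245:315]=cv2.inRange(h,(3,70,40),(20,255,255))[130:240,245:315]
x,y,w,hh=cv2.boundingRect(m); c=[(x-.5,y-.5),(x+w-.5,y-.5),(x+w-.5,y+hh-.5),(x-.5,y+hh-.5)]; Q=np.array([back(d,*q,48) for q in c]);print(c,Q[:,:2].tolist(),Q.mean(0))
print(np.argwhere(m.sum(0)>0).ravel()[[0,-1]],(m>0).sum(0)[x:x+w],(m>0).sum(1)[y:y+hh])
print(d['pixels'][y-3:y+hh+4:1,280].tolist())
```

```text
[440.7 278.3 214.6]
[(258.5, 142.5), (300.5, 142.5), (300.5, 225.5), (258.5, 225.5)] [[419.3, 332.2], [466.1, 332.1], [468.1, 233.3], [417.1, 233.5]] [442.65  282.775  48.   ]
[259 300] [11 78 81 81 83 83 83 83 83 83 83 83 83 83 83 83 82 82 82 83 83 83 83 83
 82 83 83 83 82 82 83 82 82 83 83 83 83 82 81 79 67 20] [28 37 40 40 41 41 41 41 41 41 41 41 41 41 42 42 42 42 42 42 42 41 41 42
 40 41 41 40 40 40 41 40 40 40 40 40 40 40 40 40 40 40 40 40 40 40 40 40
 40 40 40 40 40 40 40 40 40 40 40 40 40 40 40 40 40 40 40 40 40 39 39 39
 39 39 39 39 39 39 39 39 38 37 31]
[[62, 58, 55], [58, 54, 53], [46, 45, 49], [34, 44, 61], [45, 65, 96], [57, 84, 124], [64, 96, 139], [67, 100, 144], [67, 99, 144], [67, 100, 145], [68, 101, 145], [67, 100, 145], [67, 99, 145], [67, 99, 145], [67, 99, 144], [68, 99, 144], [66, 99, 143], [68, 100, 144], [67, 99, 144], [66, 98, 143], [67, 99, 143], [66, 98, 143], [67, 99, 144], [67, 99, 143], [67, 99, 143], [65, 98, 142], [66, 98, 143], [66, 99, 143], [66, 99, 143], [65, 98, 142], [65, 98, 142], [65, 98, 142], [66, 98, 142], [66, 97, 142], [66, 97, 141], [65, 96, 141], [65, 96, 140], [65, 96, 141], [66, 97, 141], [65, 97, 140], [65, 97, 140], [66, 97, 140], [66, 98, 140], [65, 97, 140], [64, 97, 140], [65, 97, 140], [63, 95, 139], [64, 95, 139], [64, 96, 140], [64, 96, 140], [64, 95, 139], [63, 94, 138], [64, 96, 138], [64, 95, 138], [64, 95, 138], [64, 95, 138], [63, 94, 137], [64, 95, 138], [63, 94, 137], [64, 95, 138], [63, 95, 137], [64, 95, 138], [63, 95, 137], [63, 94, 137], [62, 93, 136], [63, 94, 136], [62, 93, 136], [63, 93, 136], [63, 93, 135], [62, 92, 133], [63, 94, 135], [63, 93, 135], [63, 93, 135], [62, 92, 134], [62, 91, 134], [62, 92, 136], [62, 92, 135], [62, 92, 134], [62, 92, 135], [61, 91, 134], [61, 91, 134], [61, 91, 134], [62, 92, 134], [60, 89, 128], [50, 70, 101], [35, 39, 49], [32, 29, 28], [33, 30, 29], [32, 29, 28], [31, 28, 27]]
```

Call:
{"op": "step_arm", "data": {
  "moves": [
    {"tx": 2,"ty": 2,"tz": 35,"roll": 0},
    {"tx": 2,"ty": 2,"tz": 70,"roll": 0},
    {"tx": 2,"ty": 2,"tz": 105,"roll": 0},
    {"tx": 2,"ty": 2,"tz": 135,"roll": 0},
    {"tx": 2,"ty": 2,"tz": 160,"roll": 0},
    {"tx": 2,"ty": 2,"tz": 180,"roll": 0},
    {"tx": 2,"ty": 2,"tz": 192,"roll": 0},
    {"tx": 2,"ty": 2,"tz": 199,"roll": 0},
    {"tx": 2,"ty": 2,"tz": 203,"roll": 0},
    {"tx": 2,"ty": 2,"tz": 205,"roll": 0},
    {"tx": 2,"ty": 2,"tz": 205,"roll": 0},
    {"tx": 2,"ty": 2,"tz": 205,"roll": 0}
  ]
}}

```text
t: 3.6
eef_pos: [442.6, 281.7, 10.3]
tcp_rot: [3.141, -0.0, 1.571]
ft_force: [-0.0, 0.8, -0.1]
opening: 1.002
grip_force: 0.0
```

Call:
{"op": "step_arm", "data": {
  "moves": [
    {"tx": 0,"ty": 0,"tz": 0,"roll": 0},
    {"tx": 0,"ty": 0,"tz": 0,"roll": 0},
    {"tx": 0,"ty": 0,"tz": 0,"roll": 0},
    {"tx": 0,"ty": 0,"tz": 0,"roll": 0},
    {"tx": 0,"ty": 0,"tz": 0,"roll": 0},
    {"tx": 0,"ty": 0,"tz": 0,"roll": 0},
    {"tx": 0,"ty": 0,"tz": 0,"roll": 0},
    {"tx": 0,"ty": 0,"tz": 0,"roll": 0}
  ],
  "grip": 30
}}

```text
t: 4.27
eef_pos: [442.2, 281.6, 9.6]
tcp_rot: [-3.142, 0.0, 1.571]
ft_force: [1.7, -0.3, -0.5]
opening: 0.503
grip_force: 1.0
```

Call:
{"op": "step_arm", "data": {
  "moves": [
    {"tx": 0,"ty": 0,"tz": 0,"roll": 0},
    {"tx": 0,"ty": 0,"tz": 0,"roll": 0},
    {"tx": 0,"ty": 0,"tz": 0,"roll": 0},
    {"tx": 0,"ty": 0,"tz": 0,"roll": 0},
    {"tx": 0,"ty": 0,"tz": -10,"roll": 0},
    {"tx": 0,"ty": 0,"tz": -30,"roll": 0},
    {"tx": 0,"ty": 0,"tz": -55,"roll": 0},
    {"tx": 0,"ty": 0,"tz": -85,"roll": 0},
    {"tx": 0,"ty": 0,"tz": -115,"roll": 0},
    {"tx": 0,"ty": 0,"tz": -135,"roll": 0},
    {"tx": 0,"ty": 0,"tz": -140,"roll": 0},
    {"tx": 0,"ty": 0,"tz": -140,"roll": 0}
  ],
  "grip": 0
}}

```text
t: 5.27
eef_pos: [442.5, 281.8, 151.1]
tcp_rot: [3.139, -0.001, 1.571]
ft_force: [0.3, 0.6, -2.2]
opening: 0.482
grip_force: 30.0
```

Call:
{"op": "step_arm", "data": {
  "moves": [
    {"tx": -25,"ty": 20,"tz": 0,"roll": 0},
    {"tx": -57,"ty": 47,"tz": 0,"roll": 0},
    {"tx": -89,"ty": 73,"tz": 0,"roll": 0},
    {"tx": -121,"ty": 99,"tz": 0,"roll": 0},
    {"tx": -153,"ty": 125,"tz": 0,"roll": 0},
    {"tx": -185,"ty": 152,"tz": 0,"roll": 0},
    {"tx": -217,"ty": 178,"tz": 0,"roll": 0},
    {"tx": -249,"ty": 204,"tz": 0,"roll": 0},
    {"tx": -281,"ty": 230,"tz": 0,"roll": 0},
    {"tx": -310,"ty": 254,"tz": 0,"roll": 0},
    {"tx": -330,"ty": 270,"tz": 0,"roll": 0},
    {"tx": -339,"ty": 278,"tz": 0,"roll": 0}
  ]
}}

```text
t: 6.27
eef_pos: [721.0, -60.7, 146.5]
tcp_rot: [-3.139, 0.0, 1.568]
ft_force: [0.8, -0.3, -1.2]
opening: 0.485
grip_force: 30.0
```

Call:
{"op": "step_arm", "data": {
  "moves": [
    {"tx": 0,"ty": 0,"tz": 0,"roll": 0},
    {"tx": 0,"ty": 0,"tz": 20,"roll": 0},
    {"tx": 0,"ty": 0,"tz": 40,"roll": 0},
    {"tx": 0,"ty": 0,"tz": 55,"roll": 0},
    {"tx": 0,"ty": 0,"tz": 60,"roll": 0},
    {"tx": 0,"ty": 0,"tz": 60,"roll": 0},
    {"tx": 0,"ty": 0,"tz": 60,"roll": 0}
  ]
}}

```text
t: 6.85
eef_pos: [720.0, -56.8, 89.5]
tcp_rot: [-3.141, -0.0, 1.571]
ft_force: [0.3, 0.7, -0.9]
opening: 0.478
grip_force: 30.0
```

Run:
```python
from h import *
s=env.state(); print(s['eef_pos'].round(1),s['ft_force'])
d=shot('wrist','wk'); sc=shot('scene','sk')
print(proj(sc,[720,-60,100]))
u,v=proj(sc,[720,-60,100])[0].astype(int)
a=cv2.resize(d['pixels'],(400,300),interpolation=cv2.INTER_AREA)
b=cv2.resize(sc['pixels'][v-75:v+75,u-100:u+100],(400,300),interpolation=cv2.INTER_CUBIC)
cv2.imwrite('pics/w4.png',np.hstack([a,b]))
```

```text
[720.  -56.8  89.5] [ 0.33059426  0.65492269 -0.89583901]
[[333.7 238.1]]
```

View pics/w4.png

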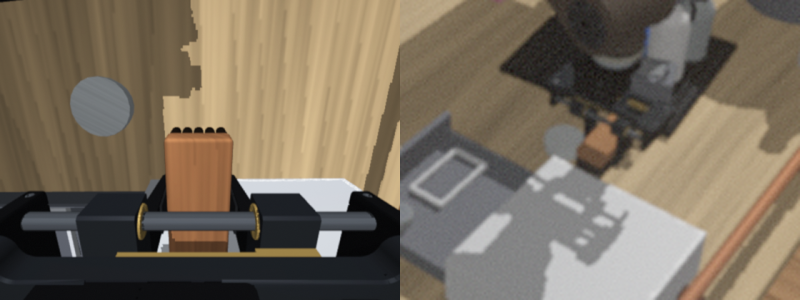

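The brush is held level with its far end over the kit's left edge. Next I'll press it down to pivot it in the grip.

Call:
{"op": "step_arm", "data": {
  "moves": [
    {"tx": 0,"ty": 0,"tz": 4,"roll": 0},
    {"tx": 0,"ty": 0,"tz": 7,"roll": 0},
    {"tx": 0,"ty": 0,"tz": 10,"roll": 0},
    {"tx": 0,"ty": 0,"tz": 13,"roll": 0},
    {"tx": 0,"ty": 0,"tz": 16,"roll": 0},
    {"tx": 0,"ty": 0,"tz": 19,"roll": 0},
    {"tx": 0,"ty": 0,"tz": 19,"roll": 0}
  ]
}}

```text
t: 7.53
eef_pos: [720.8, -56.2, 72.2]
tcp_rot: [3.139, -0.001, 1.571]
ft_force: [-2.1, 7.2, 8.0]
opening: 0.483
grip_force: 30.0
```

Call:
{"op": "step_arm", "data": {
  "moves": [
    {"tx": 0,"ty": 0,"tz": 3,"roll": 0},
    {"tx": 0,"ty": 0,"tz": 6,"roll": 0},
    {"tx": 0,"ty": 0,"tz": 9,"roll": 0},
    {"tx": 0,"ty": 0,"tz": 12,"roll": 0},
    {"tx": 0,"ty": 0,"tz": 15,"roll": 0},
    {"tx": 0,"ty": 0,"tz": 18,"roll": 0},
    {"tx": 0,"ty": 0,"tz": 21,"roll": 0},
    {"tx": 0,"ty": 0,"tz": 24,"roll": 0},
    {"tx": 0,"ty": 0,"tz": 27,"roll": 0},
    {"tx": 0,"ty": 0,"tz": 27,"roll": 0}
  ]
}}

```text
t: 8.37
eef_pos: [720.8, -56.8, 45.0]
tcp_rot: [3.139, 0.0, 1.571]
ft_force: [-1.6, 4.1, 7.6]
opening: 0.483
grip_force: 30.0
```

Call:
{"op": "step_arm", "data": {
  "moves": [
    {"tx": -3,"ty": 0,"tz": 0,"roll": 0},
    {"tx": -6,"ty": 0,"tz": 0,"roll": 0},
    {"tx": -9,"ty": 0,"tz": 0,"roll": 0},
    {"tx": -12,"ty": 0,"tz": 0,"roll": 0},
    {"tx": -14,"ty": 0,"tz": 0,"roll": 0},
    {"tx": -16,"ty": 0,"tz": 0,"roll": 0},
    {"tx": -16,"ty": 0,"tz": 0,"roll": 0}
  ]
}}

```text
t: 8.95
eef_pos: [720.9, -69.3, 45.3]
tcp_rot: [3.14, -0.004, 1.572]
ft_force: [-0.5, 22.6, 10.5]
opening: 0.484
grip_force: 30.0
```

Run:
```python
from h import *
d=shot('wrist','wk2'); sc=shot('scene','sk2')
s=env.state(); print(s['eef_pos'].round(1),s['ft_force'].round(1),s['moment'].round(2))
u,v=proj(sc,[720,-60,100])[0].astype(int)
a=cv2.resize(d['pixels'],(400,300),interpolation=cv2.INTER_AREA)
b=cv2.resize(sc['pixels'][v-60:v+60,u-80:u+80],(400,300),interpolation=cv2.INTER_CUBIC)
cv2.imwrite('pics/w5.png',np.hstack([a,b]))
```

```text
[721.  -69.3  45.3] [-0.1 23.4  9.7] [3.05 0.05 0.01]
```

View pics/w5.png

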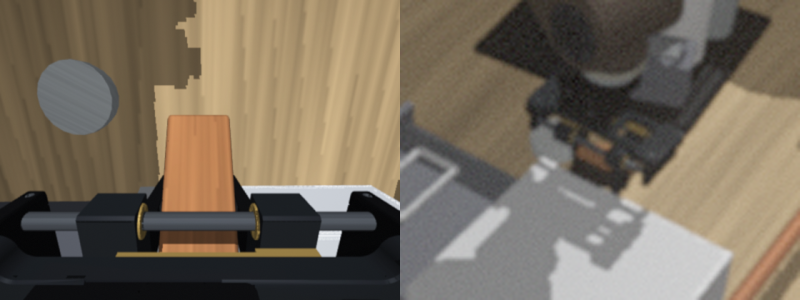

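Run:
```python
from h import *
d=load('wk2')
for th in range(45,100,5):
    c,s=np.cos(np.radians(th)),np.sin(np.radians(th)); a=np.array([0,-c,s]); n=np.array([0,s,c]); p=np.array([721,-69.3,64.1])
    print(th,*[proj(d,p+k*a+21*n+[e,0,0])[0] for k in(-48,48) for e in (-23,23)], (p-48*a+21*n)[2].round(1))
g=cv2.cvtColor(d['pixels'],cv2.COLOR_BGR2GRAY)
print(d['pixels'][120:250:6,280].tolist())
```

```text
45 [238.6 175.9] [317.4 175.9] [224.9 361.5] [331.8 361.4] 45.0
50 [239.5 177.6] [316.4 177.6] [223.8 356. ] [333.  355.9] 40.8
55 [240.5 179.9] [315.4 179.9] [222.8 349.4] [334.  349.2] 36.8
60 [241.3 182.7] [314.5 182.7] [221.9 341.6] [335.  341.5] 33.0
65 [242.1 185.9] [313.7 185.9] [221.1 332.8] [335.8 332.7] 29.5
70 [242.9 189.5] [312.9 189.5] [220.5 323. ] [336.4 322.9] 26.2
75 [243.5 193.5] [312.2 193.4] [220.1 312.5] [336.8 312.4] 23.2
80 [244.2 197.7] [311.6 197.7] [219.9 301.3] [337.  301.2] 20.5
85 [244.7 202.3] [311.  202.3] [219.8 289.7] [337.  289.6] 18.1
90 [245.2 207.1] [310.5 207.1] [220.  277.9] [336.9 277.8] 16.1
95 [245.6 212.2] [310.1 212.1] [220.4 266.1] [336.5 266. ] 14.5
[[117, 157, 181], [117, 156, 180], [117, 157, 181], [115, 154, 179], [116, 155, 180], [115, 155, 179], [117, 155, 180], [80, 122, 177], [86, 132, 192], [87, 131, 192], [86, 132, 192], [85, 131, 192], [85, 132, 192], [84, 130, 190], [85, 130, 191], [85, 131, 192], [84, 130, 190], [85, 130, 191], [86, 131, 191], [85, 130, 190], [85, 131, 191], [85, 130, 190]]
```

Run:
```python
from h import *
d=load('wk2'); h=cv2.cvtColor(d['pixels'],cv2.COLOR_BGR2HSV)
R,t=d['view'][:3,:3],d['view'][:3,3]; c=-R.T@t; print('cam',c.round(1))
sat=cv2.inRange(h,(5,110,60),(16,255,255))
for v in (164,170,180,190,200,220,240,246):
    x=np.flatnonzero(sat[v,200:360])+200
    if len(x)==0: continue
    w=x[-1]-x[0]+1; z=46*d['mtx'][0,0]/w
    p=np.array([((x[0]+x[-1])/2-d['mtx'][0,2])/d['mtx'][0,0]*z,(v-d['mtx'][1,2])/d['mtx'][1,1]*z,z]); print(v,x[0],x[-1],w,(R.T@(p-t)).round(1))
```

```text
cam [720.5  12.1 215.3]
164 236 319 84 [720.7 -12.3  53.6]
170 234 321 88 [720.7 -14.2  61.9]
180 234 321 88 [720.7 -19.2  63.4]
190 233 322 90 [720.7 -23.4  68.2]
200 232 323 92 [720.7 -27.4  72.9]
220 231 324 94 [720.7 -35.9  78.8]
240 230 325 96 [720.7 -44.1  84.4]
246 229 326 98 [720.7 -45.6  87.9]
```

The wrist view fits a tilt of only about 40°, with the brush slid about 12 mm up between the pads until it jammed at the palm. The pads cover too much of the brush, so it resists turning. I'll set it back on the table, then grip it by the fingertips only so it can turn more easily.

Call:
{"op": "step_arm", "data": {
  "moves": [
    {"tx": 10,"ty": 0,"tz": 0,"roll": 0},
    {"tx": 25,"ty": 0,"tz": 0,"roll": 0},
    {"tx": 42,"ty": 0,"tz": 0,"roll": 0},
    {"tx": 53,"ty": 0,"tz": 3,"roll": 0},
    {"tx": 53,"ty": 0,"tz": 12,"roll": 0},
    {"tx": 53,"ty": 0,"tz": 20,"roll": 0},
    {"tx": 53,"ty": 0,"tz": 24,"roll": 0},
    {"tx": 53,"ty": 0,"tz": 27,"roll": 0},
    {"tx": 53,"ty": 0,"tz": 30,"roll": 0},
    {"tx": 53,"ty": 0,"tz": 32,"roll": 0},
    {"tx": 53,"ty": 0,"tz": 34,"roll": 0},
    {"tx": 53,"ty": 0,"tz": 34,"roll": 0}
  ]
}}

```text
t: 10.05
eef_pos: [720.9, -22.9, 11.5]
tcp_rot: [3.14, 0.002, 1.57]
ft_force: [-5.2, -8.0, 16.1]
opening: 0.482
grip_force: 30.0
```

Call:
{"op": "step_arm", "data": {
  "moves": [
    {"tx": 0,"ty": 0,"tz": 2,"roll": 0},
    {"tx": 0,"ty": 0,"tz": 4,"roll": 0},
    {"tx": 0,"ty": 0,"tz": 5,"roll": 0},
    {"tx": 0,"ty": 0,"tz": 5,"roll": 0}
  ]
}}

```text
t: 10.38
eef_pos: [721.6, -23.4, 7.0]
tcp_rot: [3.138, 0.002, 1.569]
ft_force: [-1.8, -8.2, 17.8]
opening: 0.483
grip_force: 30.0
```

Call:
{"op": "step_arm", "data": {
  "moves": [
    {"tx": 0,"ty": 0,"tz": 2,"roll": 0},
    {"tx": 0,"ty": 0,"tz": 3,"roll": 0},
    {"tx": 0,"ty": 0,"tz": 4,"roll": 0},
    {"tx": 0,"ty": 0,"tz": 4,"roll": 0}
  ]
}}

```text
t: 10.72
eef_pos: [722.1, -23.4, 3.2]
tcp_rot: [3.137, 0.002, 1.569]
ft_force: [-1.2, -10.1, 16.4]
opening: 0.483
grip_force: 30.0
```

Call:
{"op": "step_arm", "data": {
  "moves": [
    {"tx": 0,"ty": 0,"tz": 0,"roll": 0},
    {"tx": 0,"ty": 0,"tz": 0,"roll": 0},
    {"tx": 0,"ty": 0,"tz": 0,"roll": 0},
    {"tx": 0,"ty": 0,"tz": 0,"roll": 0},
    {"tx": 0,"ty": 0,"tz": 0,"roll": 0},
    {"tx": 0,"ty": 0,"tz": 0,"roll": 0}
  ],
  "grip": 80
}}

```text
t: 11.22
eef_pos: [720.1, -20.3, 0.4]
tcp_rot: [-3.141, 0.0, 1.571]
ft_force: [-1.4, -0.2, 1.9]
opening: 0.822
grip_force: 1.1
```

Call:
{"op": "step_arm", "data": {
  "moves": [
    {"tx": 0,"ty": 0,"tz": -15,"roll": 0},
    {"tx": 0,"ty": 0,"tz": -50,"roll": 0},
    {"tx": -20,"ty": 0,"tz": -90,"roll": 0},
    {"tx": -40,"ty": 0,"tz": -120,"roll": 0},
    {"tx": -60,"ty": 0,"tz": -140,"roll": 0},
    {"tx": -60,"ty": 0,"tz": -140,"roll": 0},
    {"tx": -60,"ty": 0,"tz": -140,"roll": 0},
    {"tx": -60,"ty": 0,"tz": -140,"roll": 0}
  ]
}}

```text
t: 11.88
eef_pos: [719.8, -79.8, 140.1]
tcp_rot: [-3.141, -0.0, 1.571]
ft_force: [-0.7, 0.2, 0.7]
opening: 0.842
grip_force: 0.0
```

Run:
```python
from h import *
for i in range(4): d=shot('wrist','wr')
s=env.state(); print(s['eef_pos'].round(1),s['t'])
h=cv2.cvtColor(d['pixels'],cv2.COLOR_BGR2HSV)
m=cv2.inRange(h,(5,110,60),(16,255,255)); m[:100]=0;m[290:]=0
n,l,st,ct=cv2.connectedComponentsWithStats(m); k=1+np.argmax(st[1:,4]); print(st[k])
c=cv2.boxPoints(cv2.minAreaRect(cv2.findNonZero((l==k).astype(np.uint8)))); print(c.tolist(),[back(d,*q,42)[:2].tolist() for q in c],np.mean([back(d,*q,42) for q in c],0))
cv2.imwrite('pics/wr.png',d['pixels'])
```

```text
[719.9 -79.4 139.4] 12.0833
[ 254  100   54  106 5321]
[[254.0, 100.0], [307.0, 100.0], [307.0, 205.0], [254.0, 205.0]] [[699.3, 16.0], [744.4, 16.0], [747.1, -77.2], [697.1, -77.2]] [721.975 -30.6    42.   ]
```

View pics/wr.png

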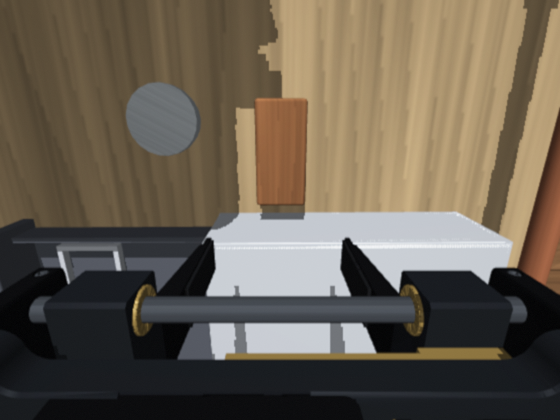

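The brush lies flat on the table, bristles down, with corners at about (256,98), (307,98), (304,205) and (257,205). The kit's top left edge is at row ≈243 and its foot is at row ≈212.

Run:
```python
from h import *
d=load('wr')
for q in [(256,97.5),(307.5,97.5),(304.5,205.5),(257,205.5)]: print(back(d,*q,42))
for u in (260,280,300): print(back(d,u,244,82),back(d,u,212,0))
print(d['pixels'][205:250,285].mean(1).round().tolist())
```

```text
[701.1  18.   42. ]
[744.7  18.   42. ]
[744.8 -77.7  42. ]
[699.9 -77.7  42. ]
[704.8 -99.3  82. ] [699.9 -97.8   0. ]
[721.5 -99.2  82. ] [721.9 -97.8   0. ]
[738.2 -99.2  82. ] [743.9 -97.8   0. ]
[75.0, 86.0, 90.0, 89.0, 89.0, 88.0, 88.0, 91.0, 92.0, 93.0, 93.0, 93.0, 91.0, 101.0, 147.0, 194.0, 203.0, 202.0, 201.0, 202.0, 202.0, 202.0, 202.0, 201.0, 202.0, 202.0, 202.0, 202.0, 201.0, 202.0, 201.0, 201.0, 201.0, 201.0, 202.0, 201.0, 205.0, 224.0, 234.0, 222.0, 211.0, 216.0, 226.0, 225.0, 212.0]
```

Call:
{"op": "step_arm", "data": {
  "moves": [
    {"tx": 20,"ty": 1,"tz": 20,"roll": 0},
    {"tx": 40,"ty": 2,"tz": 50,"roll": 0},
    {"tx": 50,"ty": 2,"tz": 80,"roll": 0},
    {"tx": 50,"ty": 2,"tz": 98,"roll": 0},
    {"tx": 50,"ty": 2,"tz": 105,"roll": 0},
    {"tx": 50,"ty": 2,"tz": 108,"roll": 0},
    {"tx": 50,"ty": 2,"tz": 108,"roll": 0},
    {"tx": 50,"ty": 2,"tz": 108,"roll": 0}
  ]
}}

```text
t: 12.75
eef_pos: [722.8, -30.7, 33.7]
tcp_rot: [3.14, 0.0, 1.57]
ft_force: [-0.6, -0.3, 1.0]
opening: 0.844
grip_force: 0.0
```

Call:
{"op": "step_arm", "data": {
  "moves": [
    {"tx": 0,"ty": 0,"tz": 0,"roll": 0},
    {"tx": 0,"ty": 0,"tz": 0,"roll": 0},
    {"tx": 0,"ty": 0,"tz": 0,"roll": 0},
    {"tx": 0,"ty": 0,"tz": 0,"roll": 0},
    {"tx": 0,"ty": 0,"tz": 0,"roll": 0},
    {"tx": 0,"ty": 0,"tz": 0,"roll": 0},
    {"tx": 0,"ty": 0,"tz": 0,"roll": 0},
    {"tx": 0,"ty": 0,"tz": 0,"roll": 0},
    {"tx": 0,"ty": 0,"tz": 0,"roll": 0},
    {"tx": 0,"ty": 0,"tz": 0,"roll": 0},
    {"tx": 0,"ty": 0,"tz": 0,"roll": 0}
  ],
  "grip": 0
}}

```text
t: 13.67
eef_pos: [722.3, -30.4, 32.8]
tcp_rot: [3.141, 0.0, 1.571]
ft_force: [-1.6, -0.0, 2.4]
opening: 0.48
grip_force: 30.0
```

Call:
{"op": "step_arm", "data": {
  "moves": [
    {"tx": 0,"ty": 0,"tz": -10,"roll": 0},
    {"tx": 0,"ty": 0,"tz": -35,"roll": 0},
    {"tx": 0,"ty": 0,"tz": -65,"roll": 0},
    {"tx": 0,"ty": 0,"tz": -85,"roll": 0},
    {"tx": 0,"ty": 0,"tz": -95,"roll": 0},
    {"tx": -5,"ty": 0,"tz": -95,"roll": 0},
    {"tx": -15,"ty": 0,"tz": -95,"roll": 0},
    {"tx": -23,"ty": 0,"tz": -95,"roll": 0},
    {"tx": -26,"ty": 0,"tz": -95,"roll": 0},
    {"tx": -26,"ty": 0,"tz": -90,"roll": 0},
    {"tx": -26,"ty": 0,"tz": -88,"roll": 0},
    {"tx": -26,"ty": 0,"tz": -88,"roll": 0}
  ]
}}

```text
t: 14.67
eef_pos: [721.7, -56.3, 119.1]
tcp_rot: [-3.14, -0.0, 1.571]
ft_force: [0.7, 0.6, -0.9]
opening: 0.48
grip_force: 30.0
```

Call:
{"op": "step_arm", "data": {
  "moves": [
    {"tx": 0,"ty": 0,"tz": 5,"roll": 0},
    {"tx": 3,"ty": 0,"tz": 11,"roll": 0},
    {"tx": 6,"ty": 0,"tz": 17,"roll": 0},
    {"tx": 9,"ty": 0,"tz": 23,"roll": 0},
    {"tx": 11,"ty": 0,"tz": 28,"roll": 0},
    {"tx": 13,"ty": 0,"tz": 33,"roll": 0},
    {"tx": 14,"ty": 0,"tz": 38,"roll": 0},
    {"tx": 14,"ty": 0,"tz": 42,"roll": 0},
    {"tx": 14,"ty": 0,"tz": 42,"roll": 0}
  ]
}}

```text
t: 15.42
eef_pos: [722.3, -41.8, 77.8]
tcp_rot: [-3.142, -0.001, 1.571]
ft_force: [2.2, 4.9, 1.3]
opening: 0.484
grip_force: 30.0
```

```bash
cat >> h.py <<'E'
def tilt(tag):
    d=shot('wrist',tag); s=env.state(); print(s['eef_pos'].round(1),s['ft_force'].round(1))
    m=cv2.inRange(cv2.cvtColor(d['pixels'],cv2.COLOR_BGR2HSV),(5,110,60),(16,255,255)); R,t=d['view'][:3,:3],d['view'][:3,3]
    for v in range(100,290,8):
        x=np.flatnonzero(m[v,220:345])+220
        if len(x)<40: continue
        w=x[-1]-x[0]+1; z=46*d['mtx'][0,0]/w
        p=np.array([((x[0]+x[-1])/2-d['mtx'][0,2])/d['mtx'][0,0]*z,(v-d['mtx'][1,2])/d['mtx'][1,1]*z,z]); print(v,w,(R.T@(p-t)).round(1))
E
python3 -c "
from h import *
tilt('t1')"
```

```text
[722.2 -41.9  78. ] [2.4 4.4 1.3]
188 68 [722.1  -6.1  52.6]
196 69 [721.7 -10.6  57. ]
204 70 [722.1 -14.9  61.2]
212 71 [721.7 -19.   65.4]
220 72 [722.1 -23.1  69.4]
228 72 [722.1 -28.   70.9]
236 74 [722.1 -30.9  77.2]
244 74 [722.1 -35.7  78.6]
252 76 [722.1 -38.3  84.5]
260 76 [722.1 -42.9  85.9]
268 77 [721.8 -46.4  89.4]
276 78 [722.1 -49.8  92.8]
284 78 [722.1 -54.3  94.2]
```

Call:
{"op": "step_arm", "data": {
  "moves": [
    {"tx": 0,"ty": 0,"tz": 5,"roll": 0},
    {"tx": -2,"ty": 0,"tz": 10,"roll": 0},
    {"tx": -3,"ty": 0,"tz": 14,"roll": 0},
    {"tx": -4,"ty": 0,"tz": 17,"roll": 0},
    {"tx": -6,"ty": 0,"tz": 20,"roll": 0},
    {"tx": -8,"ty": 0,"tz": 23,"roll": 0},
    {"tx": -11,"ty": 0,"tz": 25,"roll": 0},
    {"tx": -13,"ty": 0,"tz": 27,"roll": 0},
    {"tx": -15,"ty": 0,"tz": 29,"roll": 0},
    {"tx": -15,"ty": 0,"tz": 29,"roll": 0},
    {"tx": -15,"ty": 0,"tz": 29,"roll": 0}
  ]
}}

```text
t: 16.38
eef_pos: [722.6, -55.4, 52.1]
tcp_rot: [3.14, -0.002, 1.571]
ft_force: [-5.9, 15.9, 24.4]
opening: 0.484
grip_force: 30.0
```

```bash
python3 -c "
from h import *
tilt('t2')"
```

```text
[722.5 -55.3  52.1] [-4.9 15.9 23.3]
196 65 [722.  -27.1  19.7]
204 67 [722.  -30.8  27.3]
212 69 [722.  -34.2  34.5]
220 71 [722.  -37.5  41.3]
228 74 [722.3 -39.6  50.1]
236 76 [722.3 -42.5  56. ]
244 78 [722.3 -45.3  61.7]
252 80 [722.3 -47.9  67. ]
260 82 [722.3 -50.4  72.1]
268 84 [722.3 -52.7  77. ]
276 86 [722.3 -55.   81.6]
284 88 [722.3 -57.1  86. ]
```

Call:
{"op": "step_arm", "data": {
  "moves": [
    {"tx": -2,"ty": 0,"tz": -1,"roll": 0},
    {"tx": -4,"ty": 0,"tz": -1,"roll": 0},
    {"tx": -6,"ty": 0,"tz": -1,"roll": 0},
    {"tx": -8,"ty": 0,"tz": -1,"roll": 0},
    {"tx": -10,"ty": 0,"tz": -1,"roll": 0},
    {"tx": -12,"ty": 0,"tz": -1,"roll": 0},
    {"tx": -12,"ty": 0,"tz": -1,"roll": 0},
    {"tx": -12,"ty": 0,"tz": -1,"roll": 0}
  ]
}}

```text
t: 17.1
eef_pos: [722.4, -64.7, 50.9]
tcp_rot: [3.141, -0.005, 1.572]
ft_force: [1.8, 28.2, 8.7]
opening: 0.484
grip_force: 30.0
```

```bash
python3 -c "
from h import *
tilt('t3')"
```

```text
[722.4 -64.7  51. ] [-0.5 28.   8.7]
180 64 [722.2 -26.2  12.1]
188 68 [722.2 -28.9  26. ]
196 70 [722.2 -32.6  33.1]
204 72 [722.2 -36.1  39.8]
212 74 [722.2 -39.5  46.1]
220 76 [722.2 -42.6  52.1]
228 78 [722.2 -45.6  57.8]
236 80 [722.2 -48.5  63.2]
244 84 [722.2 -49.6  72. ]
252 86 [722.2 -52.1  76.7]
260 88 [722.2 -54.6  81.2]
268 90 [722.2 -56.9  85.5]
276 92 [722.2 -59.2  89.6]
284 94 [722.2 -61.3  93.5]
```

The brush is at about 65° and the narrow lever arm stalls it there. Next I'll lift it, roll it so the wooden back faces the kit front, and push its lower end against the kit's front face to bring it upright.

Call:
{"op": "step_arm", "data": {
  "moves": [
    {"tx": 12,"ty": 0,"tz": -5,"roll": 0},
    {"tx": 20,"ty": 0,"tz": -20,"roll": 0},
    {"tx": 20,"ty": 0,"tz": -50,"roll": 0},
    {"tx": 20,"ty": 0,"tz": -80,"roll": 0},
    {"tx": 20,"ty": 0,"tz": -105,"roll": 0},
    {"tx": 20,"ty": 0,"tz": -110,"roll": 0}
  ]
}}

```text
t: 17.65
eef_pos: [723.6, -50.0, 166.0]
tcp_rot: [3.135, 0.002, 1.57]
ft_force: [0.3, -0.1, 0.0]
opening: 0.483
grip_force: 30.0
```

Call:
{"op": "step_arm", "data": {
  "moves": [
    {"tx": -5,"ty": -5,"tz": 0,"roll": 0.12},
    {"tx": -15,"ty": -15,"tz": 0,"roll": 0.24},
    {"tx": -30,"ty": -28,"tz": 0,"roll": 0.36},
    {"tx": -50,"ty": -43,"tz": 0,"roll": 0.48},
    {"tx": -70,"ty": -60,"tz": 0,"roll": 0.6},
    {"tx": -92,"ty": -78,"tz": 0,"roll": 0.72},
    {"tx": -115,"ty": -95,"tz": 0,"roll": 0.84},
    {"tx": -135,"ty": -108,"tz": 0,"roll": 0.96},
    {"tx": -152,"ty": -118,"tz": 0,"roll": 1.08},
    {"tx": -163,"ty": -125,"tz": 0,"roll": 1.2},
    {"tx": -170,"ty": -128,"tz": 0,"roll": 1.32},
    {"tx": -172,"ty": -130,"tz": 0,"roll": 1.44}
  ]
}}

```text
t: 18.65
eef_pos: [591.0, -223.0, 160.0]
tcp_rot: [3.142, 0.001, 0.123]
ft_force: [0.6, 0.6, -1.6]
opening: 0.484
grip_force: 30.0
```

```bash
python3 -c "
from h import *
s=env.state(); print(s['eef_pos'].round(1),s['tcp_rot'].round(3),s['joints'].round(2))"
```

```text
[ 591. -223.  160.] [3.142e+00 1.000e-03 1.230e-01] [-0.46  0.56  1.6  -0.    0.99  0.98]
```

Call:
{"op": "step_arm", "data": {
  "moves": [
    {"tx": 0,"ty": 0,"tz": 10,"roll": 0.12},
    {"tx": 0,"ty": 0,"tz": 25,"roll": 0.12},
    {"tx": 0,"ty": 0,"tz": 40,"roll": 0.12},
    {"tx": 0,"ty": 0,"tz": 50,"roll": 0.12},
    {"tx": 0,"ty": 0,"tz": 54,"roll": 0.12},
    {"tx": 0,"ty": 0,"tz": 54,"roll": 0.12},
    {"tx": 0,"ty": 0,"tz": 54,"roll": 0.12}
  ]
}}

```text
t: 19.23
eef_pos: [592.3, -221.5, 106.8]
tcp_rot: [3.141, 0.0, 0.011]
ft_force: [0.4, 0.1, -1.4]
opening: 0.482
grip_force: 30.0
```

```bash
python3 -c "
from h import *
tilt('t4'); s=env.state(); print(s['tcp_rot'])
cv2.imwrite('pics/t4.png',load('t4')['pixels'])"
```

```text
[ 592.5 -221.5  107.2] [ 0.3 -0.2 -1.1]
180 62 [ 630.5 -222.5   61.1]
188 66 [ 627.9 -222.5   75.8]
196 68 [ 624.1 -222.5   83.3]
204 71 [ 621.4 -222.2   93. ]
212 73 [ 618.1 -222.3   99.5]
220 75 [ 614.9 -222.3  105.6]
228 77 [ 611.9 -222.4  111.5]
236 79 [ 609.1 -222.4  117. ]
244 83 [ 608.1 -222.4  126. ]
252 85 [ 605.5 -222.5  130.9]
260 87 [ 603.1 -222.5  135.5]
268 89 [ 600.8 -222.5  139.8]
276 91 [ 598.6 -222.5  144. ]
284 93 [ 596.5 -222.6  148.1]
[ 3.14110461e+00 -6.81345875e-04  1.08511850e-02]
```

View pics/t4.png

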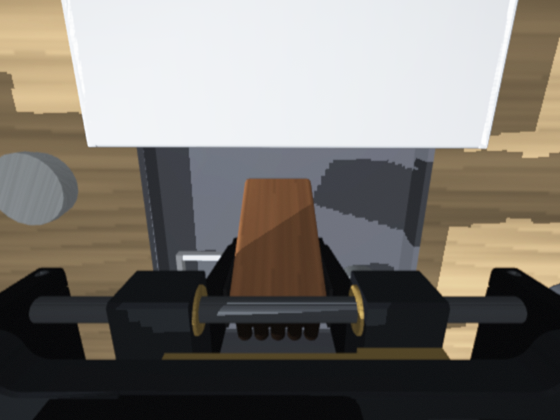

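The wrist view shows the brush held with its back towards the kit. The lower end is at row ≈178, and the kit front edge is ahead of it at row ≈147.

```bash
python3 -c "
from h import *
d=load('t4')
for u in (120,280,450): print(back(d,u,147.5,82))"
```

```text
[ 655.3 -120.1   82. ]
[ 656.4 -223.8   82. ]
[ 657.4 -334.    82. ]
```

Call:
{"op": "step_arm", "data": {
  "moves": [
    {"tx": 5,"ty": 0,"tz": -10,"roll": 0},
    {"tx": 12,"ty": 0,"tz": -14,"roll": 0},
    {"tx": 18,"ty": 0,"tz": -14,"roll": 0},
    {"tx": 23,"ty": 0,"tz": -14,"roll": 0},
    {"tx": 27,"ty": 0,"tz": -14,"roll": 0},
    {"tx": 31,"ty": 0,"tz": -14,"roll": 0},
    {"tx": 35,"ty": 0,"tz": -14,"roll": 0},
    {"tx": 39,"ty": 0,"tz": -14,"roll": 0},
    {"tx": 43,"ty": 0,"tz": -14,"roll": 0},
    {"tx": 47,"ty": 0,"tz": -14,"roll": 0},
    {"tx": 47,"ty": 0,"tz": -14,"roll": 0}
  ]
}}

```text
t: 20.2
eef_pos: [638.4, -220.8, 121.8]
tcp_rot: [-3.141, 0.003, 0.011]
ft_force: [-10.4, 0.6, 14.9]
opening: 0.484
grip_force: 30.0
```

```bash
python3 -c "
from h import *
tilt('t5')"
```

```text
[ 638.4 -220.7  121.8] [-8.8  1.6 13.7]
204 64 [ 661.5 -221.8   87.8]
212 67 [ 658.9 -221.5   98.6]
220 69 [ 655.7 -221.6  105.8]
228 72 [ 653.6 -221.9  115. ]
236 74 [ 650.7 -222.   121.3]
244 77 [ 648.9 -221.7  129.3]
252 79 [ 646.4 -221.7  134.8]
260 82 [ 644.9 -222.   141.9]
268 84 [ 642.5 -222.1  146.7]
276 87 [ 641.2 -221.8  153. ]
284 89 [ 639.1 -221.8  157.3]
```

Call:
{"op": "step_arm", "data": {
  "moves": [
    {"tx": -6,"ty": 0,"tz": -8,"roll": 0},
    {"tx": -6,"ty": 0,"tz": -25,"roll": 0},
    {"tx": 5,"ty": 0,"tz": -30,"roll": 0},
    {"tx": 30,"ty": 0,"tz": -30,"roll": 0},
    {"tx": 60,"ty": 0,"tz": -30,"roll": 0},
    {"tx": 85,"ty": 0,"tz": -30,"roll": 0},
    {"tx": 97,"ty": 0,"tz": -30,"roll": 0},
    {"tx": 100,"ty": 0,"tz": -25,"roll": 0},
    {"tx": 100,"ty": 0,"tz": -20,"roll": 0},
    {"tx": 100,"ty": 0,"tz": -16,"roll": 0},
    {"tx": 100,"ty": 0,"tz": -14,"roll": 0},
    {"tx": 100,"ty": 0,"tz": -14,"roll": 0}
  ]
}}

```text
t: 21.25
eef_pos: [738.3, -219.9, 134.1]
tcp_rot: [-3.141, 0.001, 0.01]
ft_force: [-0.3, -0.0, -1.4]
opening: 0.479
grip_force: 30.0
```

Call:
{"op": "step_arm", "data": {
  "moves": [
    {"tx": 0,"ty": 0,"tz": 3,"roll": 0},
    {"tx": 0,"ty": 0,"tz": 6,"roll": 0},
    {"tx": 0,"ty": 0,"tz": 8,"roll": 0},
    {"tx": 0,"ty": 0,"tz": 10,"roll": 0},
    {"tx": 0,"ty": 0,"tz": 10,"roll": 0}
  ]
}}

```text
t: 21.67
eef_pos: [741.0, -220.1, 129.9]
tcp_rot: [3.139, -0.008, 0.011]
ft_force: [-0.5, 3.6, 23.3]
opening: 0.481
grip_force: 30.0
```

```bash
python3 -c "
from h import *
tilt('t6')"
```

```text
[ 741.  -220.   129.9] [-0.6  2.4 22.4]
204 62 [ 762.5 -221.3   89.6]
212 65 [ 759.9 -221.6  100.9]
220 68 [ 757.5 -221.3  111.3]
228 70 [ 754.4 -221.3  118.2]
236 73 [ 752.4 -221.6  127.1]
244 76 [ 750.5 -220.7  135.3]
252 77 [ 746.9 -221.   138.9]
260 79 [ 744.4 -221.   144.3]
268 83 [ 743.9 -221.   153.1]
276 84 [ 740.7 -220.8  156.1]
284 87 [ 739.5 -221.1  162.3]
```

Call:
{"op": "step_arm", "data": {
  "moves": [
    {"tx": 3,"ty": 0,"tz": 2,"roll": 0},
    {"tx": 6,"ty": 0,"tz": 3,"roll": 0},
    {"tx": 9,"ty": 0,"tz": 3,"roll": 0},
    {"tx": 12,"ty": 0,"tz": 4,"roll": 0},
    {"tx": 15,"ty": 0,"tz": 4,"roll": 0},
    {"tx": 18,"ty": 0,"tz": 4,"roll": 0},
    {"tx": 18,"ty": 0,"tz": 4,"roll": 0}
  ]
}}

```text
t: 22.3
eef_pos: [757.6, -219.9, 123.2]
tcp_rot: [3.14, -0.002, 0.011]
ft_force: [-1.5, 1.2, 11.5]
opening: 0.485
grip_force: 30.0
```

```bash
python3 -c "
from h import *
tilt('t7')"
```

```text
[ 757.6 -219.8  123.2] [-2.5  0.9 11.3]
```

Run:
```python
from h import *
d=load('t7'); h=cv2.cvtColor(d['pixels'],cv2.COLOR_BGR2HSV)
m=cv2.inRange(h,(3,80,25),(20,255,255))
for v in range(170,340,8):
    x=np.flatnonzero(m[v,215:350])+215
    print(v,(x[0],x[-1],len(x)) if len(x) else '',h[v,280].tolist())
sc=shot('scene','s7'); u,v=proj(sc,[757,-220,120])[0]; print(u,v)
```

```text
170  [105, 13, 196]
178  [106, 14, 196]
186  [106, 14, 197]
194  [105, 13, 196]
202  [108, 13, 196]
210  [108, 13, 196]
218  [11, 25, 82]
226 (np.int64(247), np.int64(309), 63) [13, 148, 55]
234 (np.int64(245), np.int64(310), 66) [12, 139, 55]
242 (np.int64(243), np.int64(312), 70) [12, 144, 55]
250 (np.int64(240), np.int64(315), 76) [12, 141, 56]
258 (np.int64(238), np.int64(317), 80) [13, 146, 54]
266 (np.int64(237), np.int64(318), 82) [13, 144, 53]
274 (np.int64(235), np.int64(320), 86) [12, 144, 53]
282 (np.int64(233), np.int64(322), 90) [12, 144, 53]
290 (np.int64(231), np.int64(349), 95) [13, 144, 53]
298  [105, 36, 28]
306  [110, 30, 51]
314  [108, 35, 36]
322  [6, 35, 36]
330 (np.int64(230), np.int64(325), 96) [12, 147, 64]
338 (np.int64(232), np.int64(323), 92) [12, 143, 57]
313.8 269.7
```

```bash
sed -i 's/(5,110,60),(16,255,255)); R,t/(3,80,25),(20,255,255)); R,t/; s/d=shot(.wrist.,tag); s=/d=shot("wrist",tag) if new else load(tag); s=/; s/def tilt(tag):/def tilt(tag,new=1):/' h.py; python3 -c "
from h import *
tilt('t7',0)"
```

```text
[ 757.6 -219.8  123.2] [-1.2  1.  11.1]
220 60 [ 765.1 -221.2   79.3]
228 64 [ 764.4 -221.2   94.4]
236 68 [ 763.7 -221.1  107.6]
244 71 [ 762.  -221.5  117. ]
252 76 [ 762.6 -221.1  130. ]
260 80 [ 762.1 -221.1  139.5]
268 84 [ 761.6 -221.1  148.1]
276 87 [ 760.3 -220.9  154.3]
284 90 [ 759.1 -221.2  160.2]
```

The brush now stands upright on the kit top: its back plane is at x≈763 and nearly vertical, with its foot at z≈80. Releasing it there.

Call:
{"op": "step_arm", "data": {
  "moves": [
    {"tx": 0,"ty": 0,"tz": -1,"roll": 0},
    {"tx": 0,"ty": 0,"tz": -2,"roll": 0},
    {"tx": 0,"ty": 0,"tz": -2,"roll": 0}
  ]
}}

```text
t: 22.65
eef_pos: [757.3, -219.7, 123.3]
tcp_rot: [3.141, -0.001, 0.011]
ft_force: [-0.8, 1.2, 3.8]
opening: 0.48
grip_force: 30.0
```

Call:
{"op": "step_arm", "data": {
  "moves": [
    {"tx": 0,"ty": 0,"tz": 0,"roll": 0},
    {"tx": 0,"ty": 0,"tz": 0,"roll": 0},
    {"tx": 0,"ty": 0,"tz": 0,"roll": 0},
    {"tx": 0,"ty": 0,"tz": 0,"roll": 0},
    {"tx": 0,"ty": 0,"tz": 0,"roll": 0},
    {"tx": 0,"ty": 0,"tz": 0,"roll": 0}
  ],
  "grip": 75
}}

```text
t: 23.15
eef_pos: [757.2, -219.6, 122.5]
tcp_rot: [3.142, 0.0, 0.011]
ft_force: [-0.1, 0.0, 0.6]
opening: 0.782
grip_force: 0.0
```

```bash
python3 -c "
from h import *
tilt('t8')"
```

```text
[ 757.2 -219.6  122.5] [ 0.4  0.1 -0.9]
220 61 [ 765.8 -221.2   82.1]
228 65 [ 765.  -221.2   96.7]
236 69 [ 764.3 -221.2  109.6]
244 75 [ 765.7 -221.1  125.7]
252 79 [ 765.1 -221.1  135.5]
260 83 [ 764.5 -221.1  144.3]
268 88 [ 764.8 -220.9  154. ]
276 93 [ 765.1 -221.1  162.6]
284 97 [ 764.6 -221.1  169. ]
```

The brush stands free and vertical, with its back at x≈765 and its centre at (744,−221). I'll regrip just its top end with the fingertips.

Call:
{"op": "step_arm", "data": {
  "moves": [
    {"tx": -3,"ty": 1,"tz": -10,"roll": 0},
    {"tx": -8,"ty": 1,"tz": -25,"roll": 0},
    {"tx": -12,"ty": 1,"tz": -38,"roll": 0},
    {"tx": -13,"ty": 1,"tz": -44,"roll": 0},
    {"tx": -13,"ty": 1,"tz": -45,"roll": 0},
    {"tx": -13,"ty": 1,"tz": -45,"roll": 0},
    {"tx": -13,"ty": 1,"tz": -45,"roll": 0}
  ]
}}

```text
t: 23.78
eef_pos: [744.1, -220.7, 167.5]
tcp_rot: [-3.142, 0.0, 0.011]
ft_force: [0.1, -0.1, -0.7]
opening: 0.789
grip_force: 0.0
```

Call:
{"op": "step_arm", "data": {
  "moves": [
    {"tx": 0,"ty": 0,"tz": 0,"roll": 0},
    {"tx": 0,"ty": 0,"tz": 0,"roll": 0},
    {"tx": 0,"ty": 0,"tz": 0,"roll": 0},
    {"tx": 0,"ty": 0,"tz": 0,"roll": 0},
    {"tx": 0,"ty": 0,"tz": 0,"roll": 0},
    {"tx": 0,"ty": 0,"tz": 0,"roll": 0},
    {"tx": 0,"ty": 0,"tz": 0,"roll": 0},
    {"tx": 0,"ty": 0,"tz": 0,"roll": 0},
    {"tx": 0,"ty": 0,"tz": 0,"roll": 0},
    {"tx": 0,"ty": 0,"tz": 0,"roll": 0}
  ],
  "grip": 0
}}

```text
t: 24.62
eef_pos: [744.2, -220.7, 167.5]
tcp_rot: [3.142, 0.0, 0.011]
ft_force: [-0.9, -0.3, -1.6]
opening: 0.48
grip_force: 30.0
```

Call:
{"op": "step_arm", "data": {
  "moves": [
    {"tx": 0,"ty": 0,"tz": -5,"roll": 0},
    {"tx": 0,"ty": 0,"tz": -15,"roll": 0},
    {"tx": 0,"ty": 0,"tz": -25,"roll": 0},
    {"tx": -5,"ty": 0,"tz": -25,"roll": 0},
    {"tx": -25,"ty": 0,"tz": -25,"roll": 0},
    {"tx": -50,"ty": 0,"tz": -25,"roll": 0},
    {"tx": -80,"ty": 0,"tz": -25,"roll": 0},
    {"tx": -105,"ty": 0,"tz": -25,"roll": 0},
    {"tx": -120,"ty": 0,"tz": -25,"roll": 0},
    {"tx": -124,"ty": 0,"tz": -25,"roll": 0},
    {"tx": -124,"ty": 0,"tz": -25,"roll": 0}
  ]
}}

```text
t: 25.53
eef_pos: [619.7, -222.3, 193.7]
tcp_rot: [3.141, -0.001, 0.01]
ft_force: [-0.2, -0.6, -0.9]
opening: 0.479
grip_force: 30.0
```

```bash
python3 -c "
from h import *
tilt('t9')"
```

```text
[ 620.6 -222.3  193.4] [ 0.4 -0.2 -1.7]
188 52 [ 642.5 -222.5  108.6]
196 57 [ 641.6 -223.   132.8]
204 63 [ 641.9 -223.1  156.5]
212 69 [ 642.1 -223.1  176.1]
220 75 [ 642.3 -223.1  192.5]
228 78 [ 640.2 -223.4  200.5]
236 77 [ 634.8 -223.2  199.8]
244 78 [ 631.1 -223.5  203.3]
```

Call:
{"op": "step_arm", "data": {
  "moves": [
    {"tx": 0,"ty": 0,"tz": 20,"roll": 0},
    {"tx": 0,"ty": 0,"tz": 40,"roll": 0},
    {"tx": 0,"ty": 0,"tz": 47,"roll": 0},
    {"tx": 5,"ty": 0,"tz": 48,"roll": 0},
    {"tx": 12,"ty": 0,"tz": 48,"roll": 0},
    {"tx": 18,"ty": 0,"tz": 47,"roll": 0},
    {"tx": 24,"ty": 0,"tz": 46,"roll": 0},
    {"tx": 30,"ty": 0,"tz": 45,"roll": 0},
    {"tx": 36,"ty": 0,"tz": 45,"roll": 0},
    {"tx": 42,"ty": 0,"tz": 45,"roll": 0},
    {"tx": 47,"ty": 0,"tz": 45,"roll": 0},
    {"tx": 52,"ty": 0,"tz": 46,"roll": 0}
  ]
}}

```text
t: 26.58
eef_pos: [672.9, -221.5, 147.1]
tcp_rot: [3.141, -0.001, 0.011]
ft_force: [-3.4, 1.8, 3.1]
opening: 0.479
grip_force: 30.0
```

```bash
python3 -c "
from h import *
tilt('t10')"
```

```text
[ 673.6 -221.5  146.8] [-2.6  0.9  2.2]
228 68 [ 684.1 -222.7  129.9]
236 72 [ 683.3 -222.8  141.8]
244 74 [ 680.5 -222.8  148. ]
252 76 [ 677.8 -222.8  153.9]
```

Call:
{"op": "step_arm", "data": {
  "moves": [
    {"tx": 6,"ty": 0,"tz": 2,"roll": 0},
    {"tx": 12,"ty": 0,"tz": 4,"roll": 0},
    {"tx": 17,"ty": 0,"tz": 7,"roll": 0},
    {"tx": 23,"ty": 0,"tz": 11,"roll": 0},
    {"tx": 28,"ty": 0,"tz": 15,"roll": 0},
    {"tx": 33,"ty": 0,"tz": 19,"roll": 0},
    {"tx": 37,"ty": 0,"tz": 23,"roll": 0},
    {"tx": 41,"ty": 0,"tz": 27,"roll": 0},
    {"tx": 44,"ty": 0,"tz": 32,"roll": 0},
    {"tx": 47,"ty": 0,"tz": 36,"roll": 0},
    {"tx": 50,"ty": 0,"tz": 40,"roll": 0},
    {"tx": 50,"ty": 0,"tz": 40,"roll": 0}
  ]
}}

```text
t: 27.63
eef_pos: [722.8, -220.9, 105.8]
tcp_rot: [3.142, -0.0, 0.011]
ft_force: [1.9, -0.5, 4.1]
opening: 0.478
grip_force: 30.0
```

Call:
{"op": "step_arm", "data": {
  "moves": [
    {"tx": 1,"ty": 0,"tz": 3,"roll": 0},
    {"tx": 2,"ty": 0,"tz": 6,"roll": 0},
    {"tx": 2,"ty": 0,"tz": 8,"roll": 0},
    {"tx": 2,"ty": 0,"tz": 10,"roll": 0},
    {"tx": 2,"ty": 0,"tz": 10,"roll": 0}
  ]
}}

```text
t: 28.05
eef_pos: [724.9, -221.1, 97.0]
tcp_rot: [3.141, -0.002, 0.011]
ft_force: [2.2, 0.0, 5.6]
opening: 0.481
grip_force: 30.0
```

Run:
```python
from h import *
s=env.state(); print(s['eef_pos'],s['ft_force'])
d=shot('wrist','t11'); sc=shot('scene','s11')
print(proj(sc,[680,-222,103]))
cv2.imwrite('pics/t11.png',np.hstack([cv2.resize(d['pixels'],(400,300),interpolation=cv2.INTER_AREA),cv2.resize(sc['pixels'][190:340,200:400],(400,300),interpolation=cv2.INTER_CUBIC)]))
h=cv2.cvtColor(d['pixels'],cv2.COLOR_BGR2HSV)
for v in range(180,420,12): print(v,h[v,280].tolist(),h[v,250].tolist())
```

```text
[ 724.8606053  -221.06948763   97.0052106 ] [2.17595145 0.02143037 5.58773823]
[[290.8 262.1]]
180 [108, 13, 193] [108, 13, 193]
192 [108, 13, 193] [109, 15, 193]
204 [105, 16, 193] [105, 16, 194]
216 [106, 15, 193] [105, 16, 193]
228 [107, 17, 107] [102, 13, 191]
240 [107, 17, 108] [108, 13, 193]
252 [111, 17, 108] [106, 15, 193]
264 [12, 148, 50] [12, 144, 53]
276 [15, 102, 10] [10, 109, 7]
288 [12, 142, 9] [15, 73, 7]
300 [108, 41, 31] [108, 41, 31]
312 [108, 31, 82] [108, 36, 86]
324 [15, 93, 11] [23, 93, 11]
336 [13, 112, 16] [10, 96, 16]
348 [17, 137, 13] [12, 116, 11]
360 [30, 48, 16] [40, 48, 16]
372 [105, 85, 12] [105, 43, 12]
384 [120, 64, 12] [120, 55, 14]
396 [90, 43, 6] [120, 85, 6]
408 [60, 51, 5] [90, 51, 5]
```

Call:
{"op": "step_arm", "data": {
  "moves": [
    {"tx": 0,"ty": 0,"tz": 1,"roll": 0},
    {"tx": 0,"ty": 0,"tz": 2,"roll": 0},
    {"tx": 0,"ty": 0,"tz": 3,"roll": 0},
    {"tx": 0,"ty": 0,"tz": 4,"roll": 0},
    {"tx": 0,"ty": 0,"tz": 4,"roll": 0}
  ]
}}

```text
t: 28.57
eef_pos: [725.1, -221.2, 93.5]
tcp_rot: [3.141, -0.003, 0.011]
ft_force: [4.0, -0.3, 6.4]
opening: 0.48
grip_force: 30.0
```

Call:
{"op": "step_arm", "data": {
  "moves": [
    {"tx": 0,"ty": 0,"tz": 1,"roll": 0},
    {"tx": 0,"ty": 0,"tz": 2,"roll": 0},
    {"tx": 0,"ty": 0,"tz": 3,"roll": 0},
    {"tx": 0,"ty": 0,"tz": 4,"roll": 0},
    {"tx": 0,"ty": 0,"tz": 4,"roll": 0}
  ]
}}

```text
t: 28.98
eef_pos: [725.6, -221.2, 92.8]
tcp_rot: [3.14, -0.005, 0.011]
ft_force: [-2.9, 2.1, 25.8]
opening: 0.482
grip_force: 30.0
```

Run:
```python
from h import *
d=shot('wrist','t12'); s=env.state(); print(s['eef_pos'].round(1),s['ft_force'].round(1))
for k in('t11','t12'):
    d=load(k)
    h=cv2.cvtColor(d['pixels'],cv2.COLOR_BGR2HSV); print([(v,*h[v,260]) for v in range(254,296,2)])
    x=np.flatnonzero(cv2.inRange(h[264:265],(5,80,20),(20,255,255))[0,200:360])+200; print(x[0],x[-1])
# predicted rows for end face at x=TCPx+5, flat on z=82
for x in (728,730,735):
  print(x,proj(d,[[x,-222,82],[x,-222,102],[x,-222,124]]).tolist())
```

```text
[ 725.6 -221.2   92.8] [-2.4  2.4 26.2]
[(254, np.uint8(120), np.uint8(5), np.uint8(93)), (256, np.uint8(12), np.uint8(121), np.uint8(55)), (258, np.uint8(13), np.uint8(147), np.uint8(52)), (260, np.uint8(12), np.uint8(139), np.uint8(55)), (262, np.uint8(13), np.uint8(147), np.uint8(52)), (264, np.uint8(12), np.uint8(145), np.uint8(51)), (266, np.uint8(12), np.uint8(145), np.uint8(51)), (268, np.uint8(13), np.uint8(145), np.uint8(58)), (270, np.uint8(13), np.uint8(146), np.uint8(42)), (272, np.uint8(15), np.uint8(113), np.uint8(9)), (274, np.uint8(20), np.uint8(128), np.uint8(6)), (276, np.uint8(0), np.uint8(85), np.uint8(6)), (278, np.uint8(10), np.uint8(85), np.uint8(9)), (280, np.uint8(10), np.uint8(128), np.uint8(6)), (282, np.uint8(15), np.uint8(128), np.uint8(8)), (284, np.uint8(20), np.uint8(109), np.uint8(7)), (286, np.uint8(20), np.uint8(109), np.uint8(7)), (288, np.uint8(15), np.uint8(146), np.uint8(7)), (290, np.uint8(20), np.uint8(109), np.uint8(7)), (292, np.uint8(30), np.uint8(128), np.uint8(8)), (294, np.uint8(18), np.uint8(142), np.uint8(9))]
243 312
[(254, np.uint8(1
[... 482 characters left out ...]
, (274, np.uint8(20), np.uint8(109), np.uint8(7)), (276, np.uint8(20), np.uint8(128), np.uint8(6)), (278, np.uint8(15), np.uint8(73), np.uint8(7)), (280, np.uint8(10), np.uint8(96), np.uint8(8)), (282, np.uint8(10), np.uint8(96), np.uint8(8)), (284, np.uint8(0), np.uint8(64), np.uint8(8)), (286, np.uint8(15), np.uint8(128), np.uint8(8)), (288, np.uint8(0), np.uint8(64), np.uint8(8)), (290, np.uint8(8), np.uint8(128), np.uint8(8)), (292, np.uint8(15), np.uint8(128), np.uint8(8)), (294, np.uint8(18), np.uint8(128), np.uint8(10))]
244 311
728 [[276.8, 243.9], [276.7, 257.5], [276.7, 276.3]]
730 [[276.8, 241.1], [276.8, 254.5], [276.7, 273.0]]
735 [[276.9, 234.1], [276.8, 246.8], [276.8, 264.4]]
```

Force jumped to 26 N and the end face reads vertical with wood at the bottom, so the brush lies flat on its back with its end at x≈718. I'll release it and regrip at its middle.

Call:
{"op": "step_arm", "data": {
  "moves": [
    {"tx": 0,"ty": 0,"tz": -3,"roll": 0},
    {"tx": 0,"ty": 0,"tz": -4,"roll": 0},
    {"tx": 0,"ty": 0,"tz": -4,"roll": 0}
  ]
}}

```text
t: 29.28
eef_pos: [724.2, -220.9, 92.9]
tcp_rot: [3.142, -0.0, 0.011]
ft_force: [-1.3, 1.2, 7.3]
opening: 0.477
grip_force: 30.0
```

Call:
{"op": "step_arm", "data": {
  "moves": [
    {"tx": 0,"ty": 0,"tz": 0,"roll": 0},
    {"tx": 0,"ty": 0,"tz": 0,"roll": 0},
    {"tx": 0,"ty": 0,"tz": 0,"roll": 0},
    {"tx": 0,"ty": 0,"tz": 0,"roll": 0},
    {"tx": 0,"ty": 0,"tz": 0,"roll": 0},
    {"tx": 0,"ty": 0,"tz": 0,"roll": 0}
  ],
  "grip": 75
}}

```text
t: 29.78
eef_pos: [724.1, -221.0, 92.4]
tcp_rot: [-3.142, 0.0, 0.011]
ft_force: [-0.3, 0.2, -0.4]
opening: 0.782
grip_force: 0.0
```

Call:
{"op": "step_arm", "data": {
  "moves": [
    {"tx": 0,"ty": 0,"tz": -20,"roll": 0},
    {"tx": -20,"ty": 0,"tz": -60,"roll": 0},
    {"tx": -55,"ty": 0,"tz": -90,"roll": 0},
    {"tx": -90,"ty": 0,"tz": -100,"roll": 0},
    {"tx": -115,"ty": 0,"tz": -100,"roll": 0},
    {"tx": -120,"ty": 0,"tz": -100,"roll": 0},
    {"tx": -120,"ty": 0,"tz": -100,"roll": 0},
    {"tx": -120,"ty": 0,"tz": -100,"roll": 0}
  ]
}}

```text
t: 30.45
eef_pos: [604.9, -222.4, 192.8]
tcp_rot: [3.141, -0.001, 0.011]
ft_force: [1.4, -0.3, 0.9]
opening: 0.789
grip_force: 0.0
```

Run:
```python
from h import *
for i in range(3): d=shot('wrist','t13')
s=env.state(); print(s['eef_pos'].round(1),s['t'])
cv2.imwrite('pics/t13.png',d['pixels'])
h=cv2.cvtColor(d['pixels'],cv2.COLOR_BGR2HSV)
m=cv2.inRange(h[:,:,2],0,45); m[290:]=0
n,l,st,ct=cv2.connectedComponentsWithStats(m)
for k in range(1,n):
    if st[k,4]>300: print(st[k],ct[k].round())
print(proj(d,[[622,-245,124],[622,-199,124],[718,-245,124],[718,-199,124],[718,-222,104],[656,-222,82]]).tolist())
for u in (255,277,300): print(u,[(v,int(h[v,u,0]),int(h[v,u,2])) for v in range(80,290,6)])
```

```text
[ 605.1 -222.2  191.9] 30.6
[ 249   78   58  121 6108] [277. 137.]
[   0  169   69  121 3231] [ 21. 254.]
[ 167  239   52   51 1487] [199. 270.]
[ 337  238   52   52 1470] [356. 270.]
[487 268  64  22 954] [513. 280.]
[  71  271   92   19 1471] [120. 280.]
[ 393  271   92   19 1388] [435. 281.]
[[303.4, 199.9], [248.3, 199.4], [308.0, 74.9], [245.8, 74.3], [277.0, 77.9], [276.4, 152.6]]
255 [(80, 12, 36), (86, 15, 32), (92, 15, 35), (98, 13, 35), (104, 10, 34), (110, 12, 36), (116, 12, 40), (122, 11, 32), (128, 13, 50), (134, 11, 32), (140, 13, 30), (146, 14, 31), (152, 10, 32), (158, 13, 31), (164, 14, 28), (170, 13, 30), (176, 11, 28), (182, 10, 30), (188, 12, 25), (194, 14, 28), (200, 112, 111), (206, 111, 133), (212, 110, 132), (218, 110, 131), (224, 112, 133), (230, 115, 123), (236, 108, 245), (242, 113, 133), (248, 114, 133), (254, 111, 133), (260, 111, 133), (266, 113, 131), (272, 112, 100), (278, 108, 245), (284, 111, 132)]
277 [(80, 14, 37), (86, 13, 36), (92, 13, 36), (98, 11, 36), (104, 15, 35), (110, 11, 36), (116, 13, 34), (122, 13, 33), (128, 10, 33), (134, 13, 32), (14
[... 257 characters left out ...]
8, 245), (242, 114, 132), (248, 114, 132), (254, 111, 133), (260, 113, 134), (266, 111, 132), (272, 109, 122), (278, 105, 245), (284, 111, 132)]
300 [(80, 10, 35), (86, 14, 34), (92, 10, 37), (98, 13, 35), (104, 10, 35), (110, 13, 35), (116, 13, 42), (122, 10, 34), (128, 12, 45), (134, 12, 32), (140, 14, 32), (146, 13, 32), (152, 12, 28), (158, 13, 30), (164, 12, 28), (170, 15, 30), (176, 13, 27), (182, 13, 30), (188, 12, 24), (194, 13, 29), (200, 115, 109), (206, 112, 132), (212, 114, 133), (218, 113, 133), (224, 112, 132), (230, 112, 128), (236, 114, 123), (242, 114, 123), (248, 114, 122), (254, 110, 134), (260, 111, 133), (266, 111, 132), (272, 113, 133), (278, 113, 133), (284, 111, 132)]
```

Run:
```python
from h import *
d=load('t13'); g=cv2.cvtColor(d['pixels'],cv2.COLOR_BGR2GRAY)
m=(g>190).astype(np.uint8); 
for v in range(226,300,3): 
    x=np.flatnonzero(m[v,180:345])+180; print(v,(x.min(),x.max(),len(x)) if len(x) else '')
for u in (240,255,270,280): print(u,np.flatnonzero(m[225:300,u])+225)
p=load('w_brush'); g2=cv2.cvtColor(p['pixels'],cv2.COLOR_BGR2GRAY)
for v in (150,165,180,195): print(v,np.flatnonzero(g2[v,240:340]>150)+240)
for u in (275,285,295,305): print(u,np.flatnonzero(g2[120:235,u]>150)+120)
```

```text
226 
229 
232 
235 (np.int64(204), np.int64(291), 88)
238 (np.int64(287), np.int64(291), 5)
241 (np.int64(287), np.int64(291), 5)
244 (np.int64(287), np.int64(291), 5)
247 (np.int64(287), np.int64(291), 5)
250 (np.int64(287), np.int64(291), 5)
253 (np.int64(287), np.int64(291), 5)
256 (np.int64(287), np.int64(290), 4)
259 (np.int64(287), np.int64(290), 4)
262 (np.int64(287), np.int64(290), 4)
265 (np.int64(287), np.int64(290), 4)
268 (np.int64(287), np.int64(290), 4)
271 (np.int64(287), np.int64(290), 4)
274 (np.int64(287), np.int64(290), 4)
277 (np.int64(217), np.int64(290), 74)
280 (np.int64(289), np.int64(290), 2)
283 
286 
289 
292 
295 
298 
240 [234 235 236 237 276 277 278 279]
255 [234 235 236 237 276 277 278 279]
270 [234 235 236 237 276 277 278 279]
280 [234 235 236 237 276 277 278 279]
150 [265 266 267 268 269 314 315 316 317 318 319]
165 [266 267 268 269 314 315 316 317 318]
180 [266 267 268 269 313 314 315 316 317]
195 [266 267 268 269 270 313 314 315 316 317]
275 [213 214 215 216 217 218 219]
285 [213 214 215 216 217 218 219]
295 [213 214 215 216 217 218 219]
305 [213 214 215 216 217 218 219]
```

Run:
```python
from h import *
d=load('t13'); a=back(d,280,235.5,25);b=back(d,280,277.5,25);c=back(d,289,256,25); print(a,b,'xc',(a[0]+b[0])/2,'yc',c[1]+54.5, 'spacing',a[0]-b[0])
p=load('w_brush'); a=back(p,267.5,180,25);b=back(p,315,180,25);c=back(p,290,215,25); print(a,b,(a[0]+b[0])/2,'sp',b[0]-a[0],'y low',c)
print(back(p,285,105+46/2,25),back(p,285,105+50/2,25))
print(back(d,278,199.3,124),back(d,278,77.7,124))
```

```text
[ 548.4 -227.1   25. ] [ 490.1 -227.8   25. ] xc 519.25 yc -184.3 spacing 58.299999999999955
[ 488.6 -190.9   25. ] [ 547.3 -190.7   25. ] 517.95 sp 58.69999999999993 y low [ 517.2 -236.5   25. ]
[ 509.6 -128.7   25. ] [ 509.6 -131.    25. ]
[ 622.3 -223.8  124. ] [ 715.9 -222.8  124. ]
```

Call:
{"op": "step_arm", "data": {
  "moves": [
    {"tx": 25,"ty": 0,"tz": 0,"roll": 0},
    {"tx": 50,"ty": 1,"tz": 15,"roll": 0},
    {"tx": 62,"ty": 1,"tz": 40,"roll": 0},
    {"tx": 64,"ty": 1,"tz": 65,"roll": 0},
    {"tx": 64,"ty": 1,"tz": 85,"roll": 0},
    {"tx": 64,"ty": 1,"tz": 95,"roll": 0},
    {"tx": 64,"ty": 1,"tz": 98,"roll": 0},
    {"tx": 64,"ty": 1,"tz": 98,"roll": 0},
    {"tx": 64,"ty": 1,"tz": 98,"roll": 0}
  ]
}}

```text
t: 31.35
eef_pos: [668.9, -222.7, 95.7]
tcp_rot: [3.141, -0.001, 0.011]
ft_force: [-0.0, 0.5, 0.1]
opening: 0.787
grip_force: 0.0
```

Call:
{"op": "step_arm", "data": {
  "moves": [
    {"tx": 0,"ty": 0,"tz": 0,"roll": 0},
    {"tx": 0,"ty": 0,"tz": 0,"roll": 0},
    {"tx": 0,"ty": 0,"tz": 0,"roll": 0},
    {"tx": 0,"ty": 0,"tz": 0,"roll": 0},
    {"tx": 0,"ty": 0,"tz": 0,"roll": 0},
    {"tx": 0,"ty": 0,"tz": 0,"roll": 0},
    {"tx": 0,"ty": 0,"tz": 0,"roll": 0},
    {"tx": 0,"ty": 0,"tz": 0,"roll": 0},
    {"tx": 0,"ty": 0,"tz": 0,"roll": 0},
    {"tx": 0,"ty": 0,"tz": 0,"roll": 0}
  ],
  "grip": 0
}}

```text
t: 32.18
eef_pos: [668.3, -222.6, 95.0]
tcp_rot: [3.141, -0.0, 0.011]
ft_force: [-1.3, 0.9, 5.7]
opening: 0.483
grip_force: 30.0
```

Call:
{"op": "step_arm", "data": {
  "moves": [
    {"tx": 0,"ty": 0,"tz": -10,"roll": 0},
    {"tx": 0,"ty": 0,"tz": -30,"roll": 0},
    {"tx": 0,"ty": 0,"tz": -50,"roll": -0.05},
    {"tx": -10,"ty": 0,"tz": -60,"roll": -0.17},
    {"tx": -30,"ty": -5,"tz": -60,"roll": -0.29},
    {"tx": -55,"ty": -12,"tz": -60,"roll": -0.41},
    {"tx": -80,"ty": -20,"tz": -60,"roll": -0.53},
    {"tx": -105,"ty": -27,"tz": -60,"roll": -0.65},
    {"tx": -127,"ty": -33,"tz": -60,"roll": -0.77},
    {"tx": -142,"ty": -36,"tz": -60,"roll": -0.89},
    {"tx": -149,"ty": -38,"tz": -60,"roll": -1.01},
    {"tx": -150,"ty": -38,"tz": -60,"roll": -1.13}
  ]
}}

```text
t: 33.18
eef_pos: [516.5, -185.8, 155.2]
tcp_rot: [-3.141, 0.0, 1.147]
ft_force: [0.5, -0.1, -1.4]
opening: 0.482
grip_force: 30.0
```

Call:
{"op": "step_arm", "data": {
  "moves": [
    {"tx": 0,"ty": 0,"tz": 0,"roll": -0.12},
    {"tx": 0,"ty": 0,"tz": 0,"roll": -0.24},
    {"tx": 0,"ty": 0,"tz": 0,"roll": -0.36},
    {"tx": 0,"ty": 0,"tz": 0,"roll": -0.44},
    {"tx": 0,"ty": 0,"tz": 0,"roll": -0.44},
    {"tx": 0,"ty": 0,"tz": 0,"roll": -0.44},
    {"tx": 0,"ty": 0,"tz": 0,"roll": -0.44}
  ]
}}

```text
t: 33.77
eef_pos: [517.9, -186.2, 154.8]
tcp_rot: [3.142, 0.0, 1.578]
ft_force: [0.5, -0.6, -2.3]
opening: 0.482
grip_force: 30.0
```

Run:
```python
from h import *
for i in range(2): d=shot('wrist','t14')
s=env.state(); print(s['eef_pos'].round(1),s['tcp_rot'].round(3),s['t'])
cv2.imwrite('pics/t14.png',d['pixels'])
print(proj(d,[[518.7,-185,25],[486.7,-128,25],[550.7,-128,25],[550,-242,25]]).tolist())
print('far end', proj(d,[[s['eef_pos'][0]+e,s['eef_pos'][1]+48,s['eef_pos'][2]+h] for e in (-23,23) for h in (30,10,-11)]).tolist())
```

```text
[ 517.8 -186.2  154.7] [3.142 0.    1.579] 33.8667
[[278.6, 196.9], [246.8, 141.2], [311.3, 141.7], [306.5, 246.9]]
far end [[231.2, 189.3], [236.7, 180.7], [241.2, 173.6], [325.9, 189.9], [320.2, 181.3], [315.6, 174.1]]
```

View pics/t14.png

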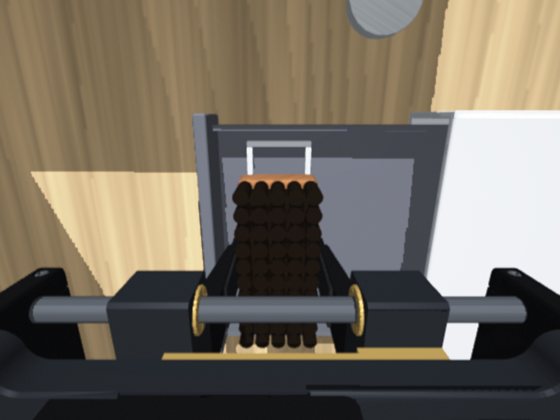

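The last picture shows the brush bristles up and level above the pocket. Its far wood edge is at row ≈176, about 2 mm short, and the pocket rim is at columns 247–311, row 141. I'll correct by 1 mm in x and 3 mm in y, then lower it.

Call:
{"op": "step_arm", "data": {
  "moves": [
    {"tx": 1,"ty": 0.5,"tz": 25,"roll": 0},
    {"tx": 2,"ty": 1,"tz": 55,"roll": 0},
    {"tx": 3,"ty": 1,"tz": 80,"roll": 0},
    {"tx": 3,"ty": 1,"tz": 95,"roll": 0},
    {"tx": 3,"ty": 1,"tz": 103,"roll": 0},
    {"tx": 3,"ty": 1,"tz": 108,"roll": 0},
    {"tx": 3,"ty": 1,"tz": 112,"roll": 0},
    {"tx": 3,"ty": 1,"tz": 115,"roll": 0},
    {"tx": 3,"ty": 1,"tz": 118,"roll": 0},
    {"tx": 3,"ty": 1,"tz": 121,"roll": 0},
    {"tx": 3,"ty": 1,"tz": 123,"roll": 0},
    {"tx": 3,"ty": 1,"tz": 123,"roll": 0}
  ]
}}

```text
t: 34.87
eef_pos: [518.8, -183.2, 31.6]
tcp_rot: [3.142, 0.0, 1.581]
ft_force: [-0.7, -0.2, -0.5]
opening: 0.484
grip_force: 30.0
```

Call:
{"op": "step_arm", "data": {
  "moves": [
    {"tx": 0,"ty": 0,"tz": 1,"roll": 0},
    {"tx": 0,"ty": 0,"tz": 2,"roll": 0},
    {"tx": 0,"ty": 0,"tz": 3,"roll": 0},
    {"tx": 0,"ty": 0,"tz": 3,"roll": 0}
  ]
}}

```text
t: 35.2
eef_pos: [519.0, -183.2, 29.0]
tcp_rot: [3.141, 0.0, 1.581]
ft_force: [-0.2, 0.7, 2.4]
opening: 0.483
grip_force: 30.0
```

It seated at z=29 with no early contact, so it is on the pocket floor. Next I'll release and retreat.

Call:
{"op": "step_arm", "data": {
  "moves": [
    {"tx": 0,"ty": 0,"tz": 0,"roll": 0},
    {"tx": 0,"ty": 0,"tz": 0,"roll": 0},
    {"tx": 0,"ty": 0,"tz": 0,"roll": 0},
    {"tx": 0,"ty": 0,"tz": 0,"roll": 0},
    {"tx": 0,"ty": 0,"tz": 0,"roll": 0},
    {"tx": 0,"ty": 0,"tz": 0,"roll": 0}
  ],
  "grip": 68
}}

```text
t: 35.7
eef_pos: [518.8, -183.2, 28.6]
tcp_rot: [-3.142, 0.0, 1.581]
ft_force: [-0.1, 0.0, -0.1]
opening: 0.713
grip_force: 0.0
```

Call:
{"op": "step_arm", "data": {
  "moves": [
    {"tx": 0,"ty": 0,"tz": -10,"roll": 0},
    {"tx": 0,"ty": 0,"tz": -30,"roll": 0},
    {"tx": 0,"ty": 0,"tz": -60,"roll": 0},
    {"tx": 0,"ty": 0,"tz": -95,"roll": 0},
    {"tx": -10,"ty": 0,"tz": -125,"roll": 0},
    {"tx": -25,"ty": 0,"tz": -140,"roll": 0},
    {"tx": -35,"ty": 0,"tz": -145,"roll": 0},
    {"tx": -40,"ty": 0,"tz": -145,"roll": 0},
    {"tx": -40,"ty": 0,"tz": -145,"roll": 0},
    {"tx": -40,"ty": 0,"tz": -145,"roll": 0}
  ]
}}

```text
t: 36.53
eef_pos: [518.5, -222.8, 172.2]
tcp_rot: [-3.139, -0.001, 1.58]
ft_force: [-0.1, -0.6, -0.8]
opening: 0.715
grip_force: 0.0
```

Run:
```python
from h import *
for i in range(2): d=shot('wrist','t15')
s=env.state(); print(s['eef_pos'].round(1),s['tcp_rot'].round(3),s['t'])
g=cv2.cvtColor(d['pixels'],cv2.COLOR_BGR2GRAY)
m=(g<45).astype(np.uint8); m[235:]=0
n,l,st,ct=cv2.connectedComponentsWithStats(m)
for k in range(1,n):
    if st[k,4]>300: print(st[k],ct[k].round())
P=[[518.7+a,-185+b,58] for a in(-23,23) for b in (48,-48)]; print(proj(d,P).tolist())
print(proj(d,[[518.7+a,-185+b,25] for a in(-32,32) for b in (57,-57)]).tolist())
w=(g>150).astype(np.uint8)
for v in (150,170,190): print(v,np.flatnonzero(w[v,220:330])+220, np.flatnonzero(g[v,220:330]<45)[[0,-1]]+220)
for u in (260,280,300): print(u,np.flatnonzero(g[100:240,u]>150)+100,(np.flatnonzero(g[100:235,u]<45)+100)[[0,-1]])
```

```text
[ 518.7 -222.5  172.3] [-3.140e+00 -1.000e-03  1.581e+00] 36.6333
[ 255  112   48   97 4133] [279. 159.]
[[253.9, 112.2], [255.3, 212.0], [304.2, 112.6], [300.9, 212.4]]
[[247.5, 103.2], [249.6, 210.5], [310.7, 103.8], [306.5, 211.0]]
150 [248 249 250 251 252 253 304 305 306 307 308 309] [257 300]
170 [248 249 250 251 252 253 254 303 304 305 306 307 308] [258 300]
190 [249 250 251 252 253 254 303 304 305 306 307 308] [258 300]
260 [104 105 106 107] [112 208]
280 [104 105 106 107 239] [112 208]
300 [104 105 106 107 209 210] [112 206]
```

The brush lies flat in the pocket: bristle rows 112–208 match the prediction of 112–212. Next I'll push the drawer with the fingers closed.

Call:
{"op": "step_arm", "data": {
  "moves": [
    {"tx": -2,"ty": -30,"tz": 0,"roll": 0},
    {"tx": -5,"ty": -65,"tz": 0,"roll": 0},
    {"tx": -5,"ty": -98,"tz": 0,"roll": 0},
    {"tx": -5,"ty": -113,"tz": 0,"roll": 0},
    {"tx": -5,"ty": -117,"tz": 0,"roll": 0},
    {"tx": -5,"ty": -117,"tz": 20,"roll": 0},
    {"tx": -5,"ty": -117,"tz": 55,"roll": 0},
    {"tx": -5,"ty": -117,"tz": 90,"roll": 0},
    {"tx": -5,"ty": -117,"tz": 120,"roll": 0},
    {"tx": -5,"ty": -117,"tz": 137,"roll": 0},
    {"tx": -5,"ty": -117,"tz": 142,"roll": 0},
    {"tx": -5,"ty": -117,"tz": 142,"roll": 0}
  ],
  "grip": 0
}}

```text
t: 37.63
eef_pos: [402.4, -228.8, 30.3]
tcp_rot: [-3.139, -0.002, 1.581]
ft_force: [0.8, 0.3, -0.2]
opening: 0.008
grip_force: 0.0
```

Call:
{"op": "step_arm", "data": {
  "moves": [
    {"tx": 0,"ty": 4,"tz": 0,"roll": 0},
    {"tx": 0,"ty": 8,"tz": 0,"roll": 0},
    {"tx": 0,"ty": 12,"tz": 0,"roll": 0},
    {"tx": 0,"ty": 16,"tz": 0,"roll": 0},
    {"tx": 0,"ty": 20,"tz": 0,"roll": 0},
    {"tx": 0,"ty": 24,"tz": 0,"roll": 0},
    {"tx": 0,"ty": 28,"tz": 0,"roll": 0},
    {"tx": 0,"ty": 32,"tz": 0,"roll": 0},
    {"tx": 0,"ty": 36,"tz": 0,"roll": 0},
    {"tx": 0,"ty": 40,"tz": 0,"roll": 0},
    {"tx": 0,"ty": 44,"tz": 0,"roll": 0}
  ]
}}

```text
t: 38.55
eef_pos: [446.4, -228.9, 31.6]
tcp_rot: [-3.141, -0.0, 1.581]
ft_force: [-3.1, -1.2, 2.3]
opening: 0.002
grip_force: 1.5
```

Call:
{"op": "step_arm", "data": {
  "moves": [
    {"tx": 0,"ty": 6,"tz": 0,"roll": 0},
    {"tx": 0,"ty": 16,"tz": 0,"roll": 0},
    {"tx": 0,"ty": 28,"tz": 0,"roll": 0},
    {"tx": 0,"ty": 41,"tz": 0,"roll": 0},
    {"tx": 0,"ty": 54,"tz": 0,"roll": 0},
    {"tx": 0,"ty": 67,"tz": 0,"roll": 0},
    {"tx": 0,"ty": 80,"tz": 0,"roll": 0},
    {"tx": 0,"ty": 93,"tz": 0,"roll": 0},
    {"tx": 0,"ty": 106,"tz": 0,"roll": 0},
    {"tx": 0,"ty": 117,"tz": 0,"roll": 0},
    {"tx": 0,"ty": 127,"tz": 0,"roll": 0},
    {"tx": 0,"ty": 135,"tz": 0,"roll": 0}
  ]
}}

```text
t: 39.55
eef_pos: [582.3, -227.4, 31.5]
tcp_rot: [-3.142, 0.0, 1.581]
ft_force: [-3.0, -1.3, 0.9]
opening: 0.005
grip_force: 1.5
```

Call:
{"op": "step_arm", "data": {
  "moves": [
    {"tx": 0,"ty": 6,"tz": 0,"roll": 0},
    {"tx": 0,"ty": 11,"tz": 0,"roll": 0},
    {"tx": 0,"ty": 16,"tz": 0,"roll": 0},
    {"tx": 0,"ty": 21,"tz": 0,"roll": 0},
    {"tx": 0,"ty": 26,"tz": 0,"roll": 0},
    {"tx": 0,"ty": 31,"tz": 0,"roll": 0},
    {"tx": 0,"ty": 35,"tz": 0,"roll": 0},
    {"tx": 0,"ty": 38,"tz": 0,"roll": 0},
    {"tx": 0,"ty": 40,"tz": 0,"roll": 0},
    {"tx": 0,"ty": 40,"tz": 0,"roll": 0}
  ]
}}

```text
t: 40.38
eef_pos: [621.8, -227.1, 31.7]
tcp_rot: [3.141, 0.0, 1.581]
ft_force: [-0.4, 0.4, -0.1]
opening: 0.007
grip_force: 0.0
```

Call:
{"op": "step_arm", "data": {
  "moves": [
    {"tx": 0,"ty": 2,"tz": 0,"roll": 0},
    {"tx": 0,"ty": 4,"tz": 0,"roll": 0},
    {"tx": 0,"ty": 6,"tz": 0,"roll": 0},
    {"tx": 0,"ty": 8,"tz": 0,"roll": 0},
    {"tx": 0,"ty": 10,"tz": 0,"roll": 0},
    {"tx": 0,"ty": 12,"tz": 0,"roll": 0},
    {"tx": 0,"ty": 12,"tz": 0,"roll": 0}
  ]
}}

```text
t: 40.97
eef_pos: [633.7, -227.0, 31.7]
tcp_rot: [3.141, 0.0, 1.581]
ft_force: [0.1, -0.2, 0.2]
opening: 0.006
grip_force: 0.2
```

Call:
{"op": "step_arm", "data": {
  "moves": [
    {"tx": 0,"ty": 2,"tz": 0,"roll": 0},
    {"tx": 0,"ty": 4,"tz": 0,"roll": 0},
    {"tx": 0,"ty": 5,"tz": 0,"roll": 0},
    {"tx": 0,"ty": 6,"tz": 0,"roll": 0},
    {"tx": 0,"ty": 6,"tz": 0,"roll": 0}
  ]
}}

```text
t: 41.38
eef_pos: [635.2, -226.9, 31.6]
tcp_rot: [-3.133, -0.002, 1.581]
ft_force: [-26.0, -1.9, 12.5]
opening: 0.004
grip_force: 13.5
```

Call:
{"op": "step_arm", "data": {
  "moves": [
    {"tx": 0,"ty": -8,"tz": 0,"roll": 0},
    {"tx": 0,"ty": -20,"tz": 0,"roll": 0},
    {"tx": 0,"ty": -45,"tz": 0,"roll": 0},
    {"tx": 0,"ty": -80,"tz": -5,"roll": 0},
    {"tx": 0,"ty": -110,"tz": -30,"roll": 0},
    {"tx": 0,"ty": -130,"tz": -65,"roll": 0},
    {"tx": 0,"ty": -140,"tz": -100,"roll": 0},
    {"tx": 0,"ty": -140,"tz": -130,"roll": 0},
    {"tx": 0,"ty": -140,"tz": -140,"roll": 0},
    {"tx": 0,"ty": -140,"tz": -140,"roll": 0},
    {"tx": 0,"ty": -140,"tz": -140,"roll": 0},
    {"tx": 0,"ty": -140,"tz": -140,"roll": 0}
  ]
}}

```text
t: 42.38
eef_pos: [499.1, -228.0, 170.2]
tcp_rot: [-3.14, -0.001, 1.581]
ft_force: [-0.4, -0.5, -0.1]
opening: 0.003
grip_force: 0.0
```

Run:
```python
from h import *
d=shot('wrist','t16'); s=env.state(); print(s['eef_pos'].round(1),s['ft_force'].round(1),s['t'])
g=cv2.cvtColor(d['pixels'],cv2.COLOR_BGR2GRAY)
u0=int(proj(d,[648,-150,64])[0][0]); print(proj(d,[[644,-150,64],[656,-150,82]]).tolist())
v=int(proj(d,[648,-150,64])[0][1]); print(v,g[v,u0-20:u0+25].tolist(),u0-20)
a=shot('top','top1'); b=load('top0')
df=cv2.absdiff(a['pixels'],b['pixels']).max(2)[145:215,160:250]; print('tray/tin area changed px',(df>50).sum())
```

```text
[ 499. -228.  170.] [0.2 0.5 0.5] 42.4333
[[440.4, 122.6], [466.0, 123.2]]
122 [39, 39, 42, 41, 41, 41, 41, 41, 40, 40, 38, 38, 37, 36, 40, 49, 71, 86, 95, 98, 98, 98, 97, 98, 96, 97, 96, 93, 77, 58, 53, 57, 73, 82, 85, 84, 85, 88, 92, 99, 113, 148, 183, 201, 213] 424
tray/tin area changed px 0
```

```bash
python3 -c "
from cell import env
print(env.job_done())"
```

```text
the job is handed in; nothing more can be done
None
```

The job is handed in but no verdict came back: by my measurements, the brush was turned over without a drop and lay bristles up in the pocket, the drawer was then pushed home against its stop, and the tray and tin area showed no change from the start (the can was not re-checked).

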